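Load a slide carrier into a scanner bay and shut the light cover

ROBOT

A 6-joint arm with a two-finger parallel gripper is mounted at the origin on a cart in front of the work surface, level with it; the furniture and walls round the work are solid. World frame = base frame: x ahead of the robot, y to its left, z up, the work surface at z = 0. Lengths are in mm, angles in rad, forces in N, time in s.
With the tool pointing down it reaches from about 250 to 775 mm from the base axis. Payload 4 kg.
Tool frame: the origin (TCP) lies at the very end of the fingers, on their centre line; the grasp point (between the pads) lies 19 mm behind it; z points along the fingers, y is the direction in which the jaws open and shut (so a half turn about z gives the same grasp; the last joint's range is limited). The gripper opens to 85 mm and grips with 20 to 120 N. Pads are 22 mm wide; open, the fingers measure 114 mm over their backs; the gripper's body (76 mm by 85 mm) begins 54 mm behind the grasp point. The pads swing forward as they close: fully open they stand 13 mm farther back than shut.
Start: joints at [-1.279, 0.087, 1.371, -0, 1.684, -0.103], TCP at [211.542, -507.711, 200.541] pointing down, gripper open.
Joint ranges: [-3.1, 3.1], [-0.76, 2.03], [0.27, 2.55], [-1.08, 4.22], [0.17, 2.65], [-2.57, 2.57]. Speed limits (rad/s): [2.79, 2.79, 3.14, 3.14, 3.14, 3.14].

INTERFACE

Orientations are given as a unit quaternion [x, y, z, w].
In Python, from bench import env gives the robot as it stands. The module is installed in compiled form; this text tells all that it offers.
- The arm moves only by the tool send_rows, never from a script. Its arguments are lists of equal length, an entry for each row: "dp": the shift along the tool's x, y, z in mm, a list of three; "spin": the turn about the tool's z in rad; "hand": the opening in per cent of the stroke, from 0 (shut) to 100 (fully open). A call has 1 to 12 rows; each row is the pose to reach, as a shift and turn from the pose commanded when the call began, along the tool's axes at that moment; what a row does not reach only later rows make up. A row lasts 1/12 s, in which the tool goes at most 41.7 mm and 7.16 degrees, less where a joint would pass 70% of its speed; a pose out of reach is approached as far as the arm can. A call with a gripper value outside its range is refused whole. The fingers move at their own pace and stop on an object; "grip_force" is the grip in N (left out, the last holds). Time passes only in rows, so rows that repeat a pose let the fingers close. It gives the time, the measured TCP pose, the force and the opening at its end, in the units of the state.
- env.observe(): the state, without advancing time (a new reading comes with each control period).
- env.snapshot(name): name is "scene" or "top" or "wrist"; returns the picture (420x560x3 uint8, blue, green, red); there is no depth.
- env.camera_params(name): a dict with "intrinsics" (3x3 intrinsics, pixels), "rvec" (rotation vector, rad) and "tvec" (3), from world to camera coordinates, as OpenCV has them. Camera axes: x right, y down, z forward; pixel columns grow to the right and rows downward; lengths in mm; the calibration is good to about 2 mm. A picture is of the moment at which its call begins: read the wrist's pose just before it. camera_params takes no time and is no camera call; for the wrist camera it gives the pose at the moment of the call.
- env.close_job(): hands the job in, once; it reports no verdict.
The state is a dict: "time": time; "q": joint angles; "joint_vel": joint speeds; "tau": joint torques, N m; "eef_pos": TCP position; "tcp_rot": TCP orientation; "wrist_force": force on the tool from outside, world axes, zero at the start; "moment": the same for the moment, N m; "gripper_width": opening from 0.0 (shut) to 1.0 (fully open).
Only numpy, scipy, OpenCV 4.12 (cv2) and the standard library are available. Lean on these libraries where they do the work, as an engineer would, in place of code of your own. Each camera call takes 0.05 s, during which the arm holds its last target. There are 200 camera calls.

TASK

Get the slide scanner on the counter ready for a scan: put the slide carrier into its sloped open bay, gently because its slides are glass, tapered nose first under the two hold-down clips so that it pushes back the presence-switch lever, and let its straight end drop fully home behind the step at the low end, flat on the bay floor. Let go of it, then slide the black light cover sideways over the bay until it clicks fully shut. Do not knock over or shove the two bottles and the beaker.

Things in the scene. Friction and masses are not known exactly. Their poses are not given: they have to be found in the camera images.
- carrier: aluminium carrier with two glass slides on it: a plate 108 mm long (x), 62 wide (y), 10 thick (the slides stand up to 12), about 0.25 kg. Origin: centre of the underside; +x towards the nose; +z up. It starts flat on the counter. With its glass it must not be pressed against the scanner with more than 40 N
- carrier_nose (a point): middle of the lower edge of the carrier's nose, 54 mm ahead (+x) of its origin. The nose is the end whose last 12 mm taper from 62 to 46 mm wide; the other end is straight, with square corners
- carrier_handle (a point): middle of the top of the carrier's handle bar, 37.5 mm above the underside. The bar bridges the middle of the carrier from side to side: 62 mm along carrier y, 12 mm thick (x), gripping faces from 18 to 37 mm above the underside
- bay: open bay in the sloped deck of the white slide scanner (212 mm wide, 186 deep, 132 high; fixed). Origin: on the bay floor, mid-width, at the face of the step. +x up the slope, 30 degrees above level; +y level, robot's left; +z square out of the floor. A seated carrier lies flat on the floor, its nose to +x, its origin at bay x = 54 to 59 mm, y = 0, z = 0
- bay_step (a point): middle of the top edge of the step at the bay's low end: 6 mm above the floor at bay x = 0, it fills the bay from there down to the near wall (x = -20 mm). The carrier's straight end must come down behind it; left lying on it, the carrier stands too high and blocks the cover
- bay_clips (a point): between the edges of two fixed steel clips at the bay's high end, bay x = 100, z = 14 mm. They stand at y = 20 and -20, 16 mm wide, from the far wall (x = 113) to x = 100; gap under them 14 mm, 18 at the bevelled edge. Step to clips is 100 mm, so a level carrier does not drop in: the nose goes under first, straight end 4 to 14 degrees higher, then that end comes down
- bay_mouth (a point): middle of the bay's mouth, level with the deck, 38 mm above the bay floor. Walls at bay x = -20 and 113, y = 38 and -38 mm. Low guides on the floor (inner faces y = 33 and -33, 10 mm high, flared out to 38 at 18 mm height) centre the 62 mm carrier
- switch (a joint): presence-switch lever, a strip with a white roller hinged at bay x = 110, z = 33 mm, hanging between the clips. 0 rad: free, the roller's face at bay x = 97 mm, z = 8; grows as the nose pushes it to the far wall: about 0.4 with the carrier against the step, 0.65 at most. Its spring pushes the carrier back towards the step with 1 to 2.5 N
- cover_handle (a point): middle of the top of the cover's handle ridge: 60 mm long (up the slope), 10 thick (across), 20 high, square to the deck; same axes as bay. The cover is a flat black plate 149 mm (up the slope) by 86, its top face 43 mm and underside 39 mm above the bay floor
- cover (a joint): light cover, sliding level and sideways in two rails. 0 m = fully shut over the bay; grows as it opens to the right (bay -y), at most 0.090. It starts open. Sliding takes about 3 N; the last 8 mm go over a spring detent (about 10 N in all), which then pulls it shut against its stop
- white_bottle: white squarish reagent bottle with black cap, 56x56x123 mm, origin at the centre of its foot; a bystander
- beaker: glass beaker, 54 mm across, 68 mm high, origin at the centre of its foot; a bystander
- amber_bottle: amber bottle with black cap, 50 mm across, 92 mm high, origin at the centre of its foot; a bystander
- scanner: the whole scanner: white wedge-shaped housing, 212 mm wide (y), 186 deep (x), 132 high at the back; its sloped deck carries bay and cover, the bay in the left half, the cover parked on the right half. Origin: centre of the underside; +x to its back, +y to the left as seen by the robot. Fixed

How it is judged:
By the outcome, as a careful person would: the job done as asked, in the order asked, and still so for the second after the job is handed in, with the robot touching nothing.
It also fails if it takes over 51 s, if anything falls off the work surface, if the arm or the gripper's body presses on something with over 40 N, if the wrist force passes 120 N, or if a joint passes its speed limit or range.

## Working session

There is one attempt and no reset: what is moved stays moved. The work goes in short steps, Python scripts to look and compute and a tool call to move; the robot and the scene stay as the last step left them, time stands still between calls to the robot, and variables do not carry over. Pictures are saved under pics/ and viewed, about 8 in all and at most 12, crops included, and the job is handed in when it is done.

Besides the shell and the picture viewer there is one more tool, called after "Request:" as name(argument=value, ...) on one line, values as JSON. send_rows: Moves the arm, as the interface text tells. Its arguments: {"type":"object","properties":{"dp":{"type":"array","items":{"type":"array","items":{"type":"number"}}},"spin":{"type":"array","items":{"type":"number"}},"hand":{"type":"array","items":{"type":"number"}},"grip_force":{"type":"number"}},"required":["dp","spin","hand"]}

```bash
mkdir -p pics
cat > h.py <<'E'
import numpy as np, cv2
from bench import env
from scipy.spatial.transform import Rotation as R
def cam(n):
    p=env.camera_params(n); return np.array(p["intrinsics"],float),cv2.Rodrigues(np.array(p["rvec"],float))[0],np.array(p["tvec"],float).ravel()
def ray(c,uv):
    K,Rm,t=c; d=Rm.T@np.linalg.inv(K)@np.array([uv[0],uv[1],1.]); return -Rm.T@t,d/np.linalg.norm(d)
def onz(c,uv,z):
    o,d=ray(c,uv); return o+d*(z-o[2])/d[2]
def tri(rs):
    A=0;b=0
    for o,d in rs:
        P=np.eye(3)-np.outer(d,d);A=A+P;b=b+P@o
    x=np.linalg.solve(A,b); return x,[float(np.linalg.norm((np.eye(3)-np.outer(d,d))@(x-o))) for o,d in rs]
def proj(c,X):
    K,Rm,t=c;p=K@(Rm@np.array(X)+t);return p[:2]/p[2]
E
python3 - <<'E'
from h import *
for n in("scene","top"):
    im=env.snapshot(n);cv2.imwrite(f"pics/{n}0.png",im)
    c=cam(n);print(n,c[0].tolist(),(-c[1].T@c[2]).round(),c[1].round(2).tolist())
print(env.observe())
E
```

```text
scene [[453.10897689570305, 0.0, 274.39408805260524], [0.0, 453.10897689570305, 208.11477555234026], [0.0, 0.0, 1.0]] [169. 963. 920.] [[-0.91, -0.41, -0.01], [-0.26, 0.58, -0.77], [0.33, -0.7, -0.64]]
top [[506.4876207866067, 0.0, 279.7340641738033], [0.0, 506.4876207866067, 215.70978309677872], [0.0, 0.0, 1.0]] [ 348.   64. 1288.] [[0.01, -1.0, 0.01], [-0.98, -0.01, -0.21], [0.21, -0.0, -0.98]]
{'time': 0.1, 'q': array([-1.27914531e+00,  8.79146355e-02,  1.37214058e+00,  1.48151316e-05,
        1.68357617e+00, -1.03090484e-01]), 'joint_vel': array([-0.00057513, -0.0019198 , -0.00503763, -0.00086347, -0.00107525,
        0.00062622]), 'tau': array([ 1.64551864e-03, -3.53012717e+01, -3.14219820e+01, -1.20793047e-04,
        7.89037527e-03, -1.80332404e-05]), 'eef_pos': array([ 211.37084733, -507.20805918,  199.41889145]), 'tcp_rot': array([ 9.80584869e-01,  1.96092517e-01, -8.86348067e-05, -1.01552854e-03]), 'wrist_force': array([-0.34911947, -0.81478378,  0.21546541]), 'moment': array([ 0.03968605, -0.00485327, -0.03560992]), 'gripper_width': 0.9988923545164121}
```

View pics/scene0.png

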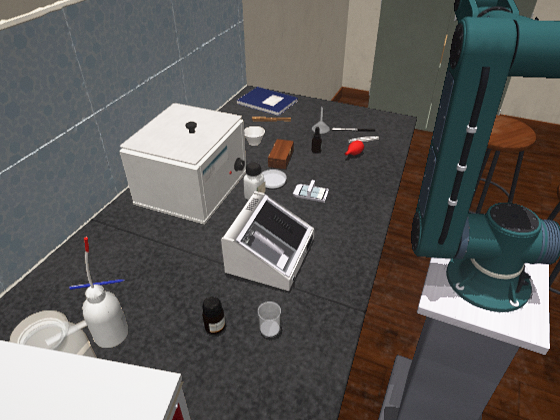

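View pics/top0.png

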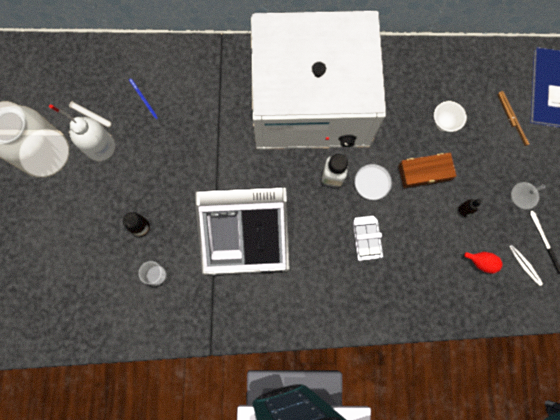

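The scene view shows the scanner at about (268,240) with its bay to the left and the carrier at (311,191). In the top view the scanner is at (244,232), the bay at (226,238), the cover at (263,238) and the carrier at (369,238). The beaker is at (152,273), the amber bottle at (136,224) and the white bottle at (335,170).

Run:
```python
from h import *
t=cam("top");s=cam("scene")
for n,uv,z in(("carrier",(369,238),10),("carrier far",(368,217),10),("carrier near",(371,259),10),("scan nearL",(204,273),0),("scan nearR",(288,271),0),("scan backL",(197,190),132),("scan backR",(285,188),132),("white",(335,182),0),("beaker",(152,280),0),("amber",(139,230),0)):
    print(n,onz(t,uv,z).round())
print("handle tri",tri([ray(t,(369,238)),ray(s,(311,188))]))
w=cam("wrist");o=env.observe()
Rt=R.from_quat(o["tcp_rot"]).as_matrix()
print("cam in tool",(Rt.T@(-w[1].T@w[2]-o["eef_pos"])).round(1),(w[1]@Rt).T.round(3).tolist(),w[0].tolist()); print(Rt.round(3))
```

```text
carrier [ 562. -169.   10.]
carrier far [ 616. -168.   10.]
carrier near [ 508. -173.   10.]
scan nearL [469. 250.   0.]
scan nearR [476.  37.   0.]
scan backL [652. 255. 132.]
scan backR [659.  48. 132.]
white [712. -85.   0.]
beaker [451. 381.   0.]
amber [579. 422.   0.]
handle tri (array([ 561.78885159, -166.87582856,   19.54035046]), [1.776176386176045, 1.7761763861761029])
cam in tool [  75.6    0.7 -172.2] [[0.001, -0.956, -0.295], [1.0, 0.001, -0.0], [0.001, -0.295, 0.956]] [[294.8286178820295, 0.0, 273.6267534944493], [0.0, 294.8286178820295, 206.6050847204793], [0.0, 0.0, 1.0]]
[[ 0.923  0.385 -0.001]
 [ 0.385 -0.923  0.002]
 [ 0.    -0.002 -1.   ]]
```

Request:
send_rows(dp=[[15, -6, 0], [45, -19, 0], [84, -35, 0], [123, -52, 0], [162, -68, 0], [201, -85, 0], [240, -101, 0], [279, -117, 0], [318, -134, 0], [357, -150, 0], [396, -167, 0], [430, -181, 0]], spin=[-0.04, -0.12, -0.23, -0.34, -0.45, -0.56, -0.67, -0.78, -0.89, -1.0, -1.1, -1.176], hand=[100, 100, 100, 100, 100, 100, 100, 100, 100, 100, 100, 100])

```text
time: 1.1
eef_pos: [538.9, -174.0, 200.0]
tcp_rot: [0.705, 0.709, -0.0, -0.0]
wrist_force: [0.9, -0.9, -0.4]
gripper_width: 1.003
```

Run:
```python
from h import *
o=env.observe();print(o["eef_pos"],R.from_quat(o["tcp_rot"]).as_matrix().round(3).tolist(),o["time"])
c=cam("wrist");im=env.snapshot("wrist");cv2.imwrite("pics/w1.png",im);np.savez("w1.npz",*c)
```

```text
[ 538.94167269 -174.03861509  200.03505328] [[-0.005, 1.0, -0.001], [1.0, 0.005, 0.0], [0.0, -0.001, -1.0]] 1.1
```

View pics/w1.png

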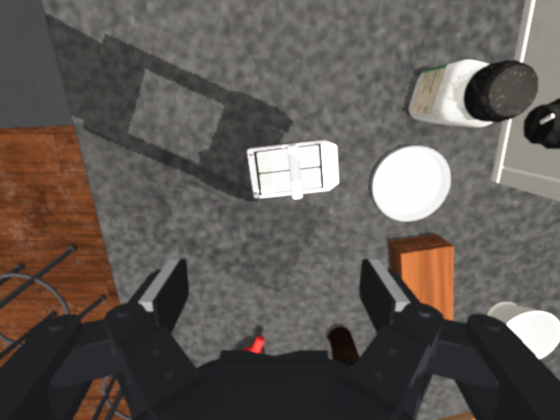

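The wrist view shows the carrier at (293,170), with its tapered nose to the right (world +x) and its handle bar at about (295,172). The white bottle is at (475,93).

Run:
```python
from h import *
im=cv2.imread("pics/w1.png");z=np.load("w1.npz");c=(z["arr_0"],z["arr_1"],z["arr_2"])
g=im.min(2);roi=g[120:215,225:360]
m=(roi>150).astype(np.uint8)
m=cv2.morphologyEx(m,cv2.MORPH_CLOSE,np.ones((9,9)))
cs,_=cv2.findContours(m,0,2);k=max(cs,key=cv2.contourArea);h=cv2.convexHull(k)+np.array([225,120])
ap=cv2.approxPolyDP(h,3,True).reshape(-1,2);print(ap.tolist())
for p in ap: print(p,onz(c,p,10).round(1))
r=cv2.minAreaRect(np.array([onz(c,p[0],10)[:2] for p in h],np.float32));print(r)
cv2.imwrite("pics/w1c.png",cv2.resize(im[125:210,235:350],None,fx=6,fy=6,interpolation=cv2.INTER_CUBIC))
t=cv2.imread("pics/top0.png");sc=cv2.imread("pics/scene0.png")
cv2.imwrite("pics/ts.png",np.hstack([cv2.resize(t[180:285,185:300],None,fx=3.4,fy=3.4,interpolation=cv2.INTER_CUBIC),cv2.resize(sc[185:290,215:325],None,fx=3.4,fy=3.4,interpolation=cv2.INTER_CUBIC)]))
```

```text
[[336, 144], [339, 182], [330, 190], [299, 199], [254, 196], [248, 149], [318, 140]]
[336 144] [ 614.4 -131.3   10. ]
[339 182] [ 621.3 -178.1   10. ]
[330 190] [ 610.7 -188.4   10. ]
[299 199] [ 571.9 -200.5   10. ]
[254 196] [ 514.6 -196.9   10. ]
[248 149] [ 508.1 -137.9   10. ]
[318 140] [ 592.4 -126.7   10. ]
((564.681640625, -165.67324829101562), (110.35797119140625, 70.87773132324219), 7.028988361358643)
```

View pics/w1c.png

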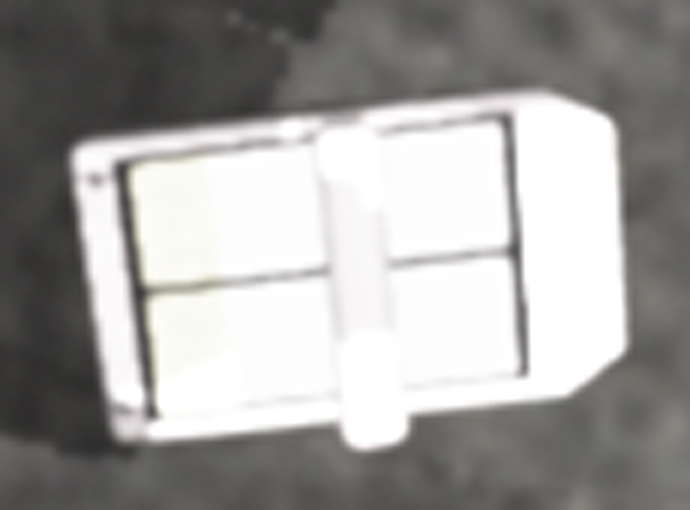

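The crop shows the carrier's straight end at left, from crop (72,148) to (115,438). Its taper starts at (548,92) and (573,395), the nose face is from (615,125) to (628,350), and the bar runs from (348,130) to (375,445).

Run:
```python
from h import *
z=np.load("w1.npz");c=(z["arr_0"],z["arr_1"],z["arr_2"])
f=lambda u,v:(235+u/6-.4,125+v/6-.4)
P={n:onz(c,f(*p),h) for n,p,h in(("sL",(73,148),10),("sR",(118,440),10),("tL",(548,92),10),("tR",(573,397),10),("nL",(615,123),10),("nR",(628,350),10),("bL",(350,130),37),("bR",(375,445),37))}
for n in P:print(n,P[n].round(1))
d=lambda a,b:(np.degrees(np.arctan2(*(P[b]-P[a])[:2][::-1])).round(1),np.linalg.norm(P[b]-P[a]).round(1))
for a,b in(("sL","tL"),("sR","tR"),("sR","sL"),("nR","nL"),("bR","bL")):print(a,b,d(a,b))
print("centre",((P["sL"]+P["sR"]+P["nL"]+P["nR"])/4).round(1),"bar",((P["bL"]+P["bR"])/2).round(1))
print(tri([ray(c,f(362,288)),ray(cam("scene"),(311,188))]))
```

```text
sL [ 506.6 -138.3   10. ]
sR [ 514.9 -199.4   10. ]
tL [ 602.  -126.6   10. ]
tR [ 610.9 -189.4   10. ]
nL [ 615.8 -132.6   10. ]
nR [ 621.8 -179.3   10. ]
bL [ 560.8 -131.7   37. ]
bR [ 567.2 -192.7   37. ]
sL tL (np.float64(7.0), np.float64(96.1))
sR tR (np.float64(5.9), np.float64(96.5))
sR sL (np.float64(97.7), np.float64(61.7))
nR nL (np.float64(97.3), np.float64(47.0))
bR bL (np.float64(96.1), np.float64(61.3))
centre [ 564.8 -162.4   10. ] bar [ 564.  -162.2   37. ]
(array([ 564.02450552, -164.8279286 ,   20.78155352]), [1.0289729402627614, 1.0289729402628378])
```

View pics/ts.png

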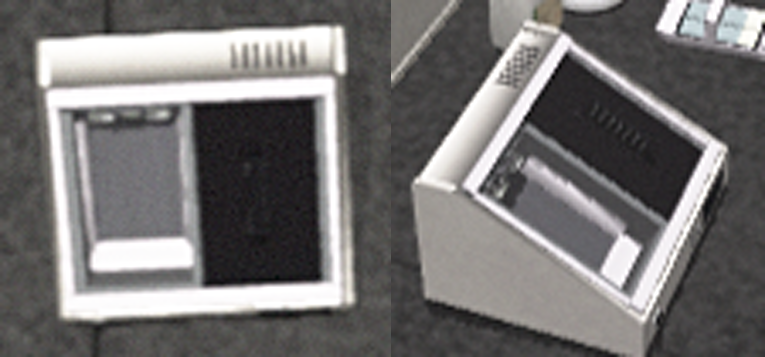

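Carrier sizes check out (96/62/47/61 mm). Its centre is about (564.4,-162.3) with the nose at a yaw of about 6.7°. I'll descend partway and take the second view there.

Request:
send_rows(dp=[[3, 6, 0], [6, 13, 15], [9, 20, 45], [11.6, 25.5, 75], [11.6, 25.5, 100], [11.6, 25.5, 100]], spin=[-0.03, -0.06, -0.09, -0.112, -0.112, -0.112], hand=[100, 100, 100, 70, 60, 60])

```text
time: 1.65
eef_pos: [558.8, -163.7, 93.0]
tcp_rot: [0.667, 0.745, -0.003, -0.006]
wrist_force: [-1.2, 0.5, -0.4]
gripper_width: 0.612
```

Run:
```python
from h import *
o=env.observe();print(o["eef_pos"],R.from_quat(o["tcp_rot"]).as_matrix().round(3).tolist(),o["time"])
c=cam("wrist");im=env.snapshot("wrist");np.savez("w2.npz",*c)
print([proj(c,p).round() for p in((564,-162,37),(506.6,-138.3,10),(621.8,-179,10))])
cv2.imwrite("pics/w2.png",im)
```

```text
[ 558.82509701 -163.70881805   93.0100864 ] [[-0.111, 0.994, -0.013], [0.994, 0.111, 0.005], [0.006, -0.013, -1.0]] 1.65
[array([280., 211.]), array([218., 169.]), array([340., 226.])]
```

View pics/w2.png

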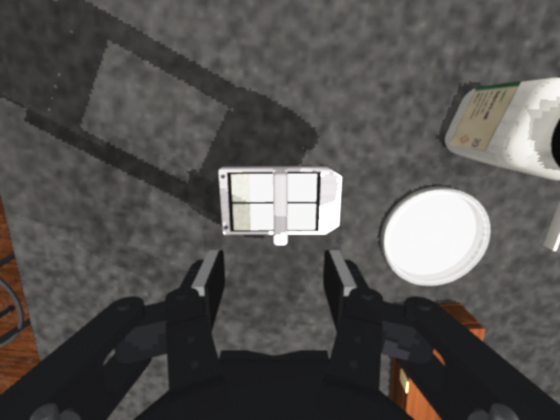

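The carrier sits squarely between the fingers: bar from (280,168) to (280,245), straight end at x=219, nose at x=341.

Run:
```python
from h import *
L=lambda n:(lambda z:(z["arr_0"],z["arr_1"],z["arr_2"]))(np.load(n))
a,b=L("w1.npz"),L("w2.npz");f=lambda u,v:(235+u/6-.4,125+v/6-.4)
im=cv2.imread("pics/w2.png");
for p,q in(((375,445),(280.5,244.5)),((350,130),(280,168)),((118,440),(224,235.5)),((73,148),(220,168))):
    x,e=tri([ray(a,f(*p)),ray(b,q)]);print(x.round(1),np.round(e,1))
for p,h in (((280.5,244.5),37),((280,168),37),((220,168),10),((224,235.5),10),((341.5,173),10),((341.5,227),10)):print(onz(b,p,h).round(1))
print(env.observe()["eef_pos"])
```

```text
[ 568.  -194.7   29.7] [0.1 0.1]
[ 562.2 -135.2   -6.9] [1.6 1.6]
[ 515.7 -198.8   13.5] [0.7 0.7]
[ 505.5 -140.1   -4.5] [0.3 0.3]
[ 567.6 -191.5   37. ]
[ 559.5 -127.2   37. ]
[ 508.2 -137.6   10. ]
[ 515.8 -200.6   10. ]
[ 614.2 -129.9   10. ]
[ 623.1 -179.5   10. ]
[ 560.42612234 -164.38000073   96.44697894]
```

Request:
send_rows(dp=[[0, 0, 20], [0, 0, 45], [0, 0, 62], [0, 0, 73], [0, 0, 78], [0, 0, 78], [0, 0, 78], [0, 0, 78], [0, 0, 78], [0, 0, 78], [0, 0, 78]], spin=[0, 0, 0, 0, 0, 0, 0, 0, 0, 0, 0], hand=[60, 60, 60, 60, 60, 50, 30, 15, 5, 5, 5], grip_force=30)

```text
time: 2.62
eef_pos: [564.1, -164.5, 23.3]
tcp_rot: [0.666, 0.746, 0.0, 0.001]
wrist_force: [0.1, 0.8, -0.4]
gripper_width: 0.049
```

Run:
```python
from h import *
o=env.observe();print(o["eef_pos"],o["gripper_width"])
c=cam("wrist");im=env.snapshot("wrist");np.savez("w3.npz",*c)
t=env.snapshot("top")[180:290,310:420]
cv2.imwrite("pics/w3.png",np.hstack([im,cv2.resize(t,(240,420))[:, :240]]))
print(proj(c,(564,-162,37)))
```

```text
[ 564.06702504 -164.52797283   23.29601082] 0.04908066796098696
[273.23615446 244.75932358]
```

View pics/w3.png

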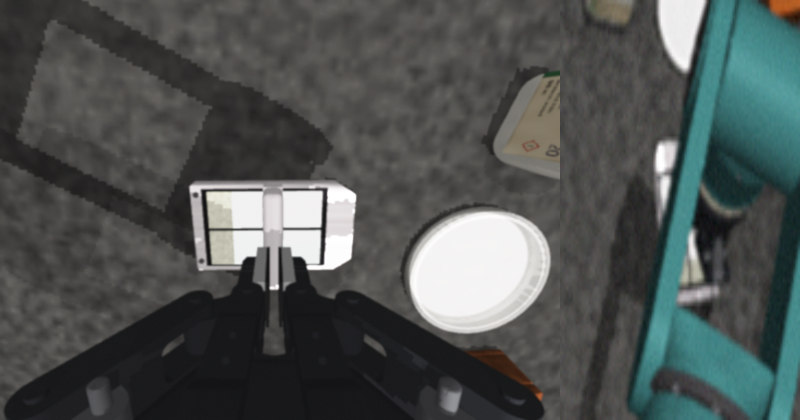

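The fingers appear to straddle the bar around (273,265), but the opening reads only 5%. I'll command fully shut to see whether they are stopped by the bar.

Request:
send_rows(dp=[[0, 0, 0], [0, 0, 0], [0, 0, 0], [0, 0, 0]], spin=[0, 0, 0, 0], hand=[0, 0, 0, 0], grip_force=40)

```text
time: 3.05
eef_pos: [563.6, -164.4, 22.4]
tcp_rot: [0.666, 0.746, -0.0, -0.0]
wrist_force: [0.7, -0.1, -0.4]
gripper_width: -0.004
```

Run:
```python
from h import *
c=cam("wrist");im=env.snapshot("wrist")
for z in(12,22,37,50):print(z,proj(c,(563.6,-164.4,z)).round(1))
print(proj(c,(567.3,-193.3,37)),proj(c,(560.7,-131.5,37)))
cv2.imwrite("pics/w4.png",cv2.resize(im[160:340,170:380],None,fx=3.3,fy=3.3,interpolation=cv2.INTER_CUBIC))
```

```text
12 [272.9 233.1]
22 [272.9 239.1]
37 [272.9 249.4]
50 [272.8 259.7]
[273.56628331 292.60238221] [274.33606629 194.83001155]
```

View pics/w4.png

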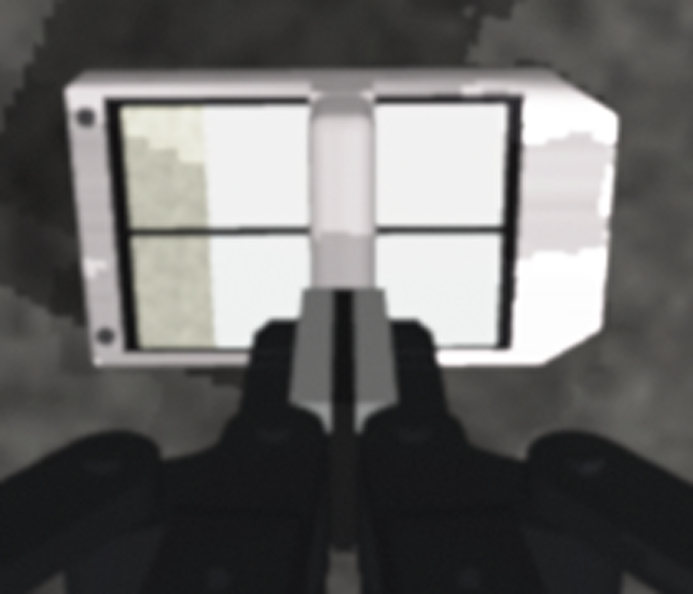

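The bar isn't between the fingers: with the TCP reading z=22 they shut completely, so the tips must still be above the bar top. I'll open, go 14 mm deeper (still above the slides if that's right), and close again.

Request:
send_rows(dp=[[0, 0, 0], [0, 0, 0], [0, 0, 0], [0, 0, 3], [0, 0, 7], [0, 0, 11], [0, 0, 14], [0, 0, 14], [0, 0, 14], [0, 0, 14], [0, 0, 14], [0, 0, 14]], spin=[0, 0, 0, 0, 0, 0, 0, 0, 0, 0, 0, 0], hand=[40, 40, 40, 40, 40, 40, 40, 40, 10, 0, 0, 0], grip_force=30)

```text
time: 4.1
eef_pos: [563.8, -164.5, 8.8]
tcp_rot: [0.666, 0.746, 0.0, 0.0]
wrist_force: [0.4, -0.3, 0.3]
gripper_width: 0.002
```

Run:
```python
from h import *
s=env.snapshot("scene");w=env.snapshot("wrist");c=cam("scene");cw=cam("wrist")
o=env.observe();print(o["eef_pos"],o["q"].round(3))
print("tcp scene",proj(c,o["eef_pos"]),"bar top",proj(c,(564.2,-162,37)),"tcp+30",proj(c,o["eef_pos"]+[0,0,30]))
print("wrist tcp",proj(cw,o["eef_pos"]))
a=cv2.resize(s[130:220,270:350],None,fx=5,fy=5,interpolation=cv2.INTER_CUBIC)
b=cv2.resize(w[160:340,195:355],None,fx=2.5,fy=2.5,interpolation=cv2.INTER_CUBIC)
cv2.imwrite("pics/w5.png",np.hstack([a,b]))
```

```text
[ 563.78557934 -164.45932308    8.77401795] [-0.38   0.28   1.537 -0.     1.324 -0.492]
tcp scene [310.5719241  190.96557347] bar top [310.51910603 184.4730882 ] tcp+30 [310.93026522 183.65331517]
wrist tcp [272.89577259 239.35037077]
```

View pics/w5.png

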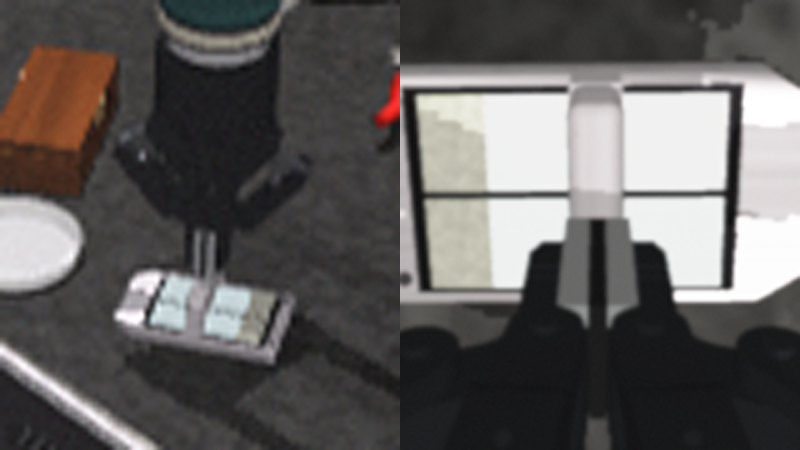

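The scene crop shows the closed pad tips ending at about row 186, above the projected TCP (191), at or just above the bar top (184.5). So the real tips end well short of the reported TCP. I'll open, go another 12 mm and close.

Request:
send_rows(dp=[[0, 0, 0], [0, 0, 0], [0, 0, 0], [0, 0, 3], [0, 0, 6], [0, 0, 9], [0, 0, 12], [0, 0, 12], [0, 0, 12], [0, 0, 12], [0, 0, 12], [0, 0, 12]], spin=[0, 0, 0, 0, 0, 0, 0, 0, 0, 0, 0, 0], hand=[40, 40, 40, 40, 40, 40, 40, 40, 10, 0, 0, 0], grip_force=30)

```text
time: 5.2
eef_pos: [563.7, -164.4, -3.5]
tcp_rot: [0.666, 0.746, -0.0, 0.0]
wrist_force: [-0.2, -1.3, -1.3]
gripper_width: 0.128
```

Gripped (opening 0.128, about 11 mm); the real tips end roughly 34 mm short of the reported TCP. I'll lift, and meanwhile triangulate the bay frame from the two fixed views.

Request:
send_rows(dp=[[0, 0, -3], [0, 0, -12], [0, 0, -30], [0, 0, -60], [0, 0, -95], [0, 0, -130], [0, 0, -165], [0, 0, -195], [0, 0, -215], [0, 0, -220]], spin=[0, 0, 0, 0, 0, 0, 0, 0, 0, 0], hand=[0, 0, 0, 0, 0, 0, 0, 0, 0, 0], grip_force=40)

```text
time: 6.03
eef_pos: [565.4, -165.1, 222.8]
tcp_rot: [0.666, 0.746, 0.002, 0.005]
wrist_force: [0.5, -0.5, -1.5]
gripper_width: 0.124
```

Run:
```python
from h import *
t=cam("top");s=cam("scene")
T=lambda u,v:(185+u/3.4-.35,180+v/3.4-.35); S=lambda u,v:(215+(u-391)/3.4-.35,185+v/3.4-.35)
P={}
for n,a,b in(("BL",(62,107),(479,188)),("NL",(75,290),(632,308)),("BR",(330,95),(567,47)),("NR",(333,280),(715,147)),("stepNL",(92,270),(613,285)),("stepNR",(192,268),(641,237))):
    P[n],e=tri([ray(t,T(*a)),ray(s,S(*b))]);print(n,P[n].round(1),np.round(e,1))
for a,b in(("NL","BL"),("NR","BR"),("NR","NL"),("BR","BL")):
    d=P[b]-P[a];print(a,b,np.linalg.norm(d).round(),"slope",np.degrees(np.arctan2(d[2],np.hypot(*d[:2]))).round(1),"yaw",np.degrees(np.arctan2(d[1],d[0])).round(1))
o=env.observe();print(o["eef_pos"],o["gripper_width"],o["wrist_force"],o["q"].round(2))
```

```text
BL [603.1 240.9 124. ] [0.3 0.3]
NL [482.6 237.6  43.1] [2.7 2.7]
BR [616.   56.1 120. ] [1.9 1.9]
NR [489.2  50.9  51. ] [4.2 4.2]
stepNL [499.9 226.   48.5] [0.7 0.7]
stepNR [505.3 155.4  32.4] [2. 2.]
NL BL 145.0 slope 33.9 yaw 1.6
NR BR 144.0 slope 28.5 yaw 2.3
NR NL 187.0 slope -2.4 yaw 92.0
BR BL 185.0 slope 1.3 yaw 94.0
[ 565.41418622 -165.06348285  222.84322578] 0.12446354305450001 [ 0.50154855 -0.53520607 -1.48182734] [-0.38  0.16  1.24 -0.    1.73 -0.49]
```

Request:
send_rows(dp=[[8, 0, 0], [28, 0, 0], [58, 0, 0], [92, 0, 0], [127, 0, 0], [162, -1, 0], [195, -1, 0], [222, -1, 0], [242, -2, 0], [252, -2, 0], [252, -2, 0], [252, -2, 0]], spin=[0, 0.01, 0.02, 0.04, 0.06, 0.075, 0.075, 0.075, 0.075, 0.075, 0.075, 0.075], hand=[0, 0, 0, 0, 0, 0, 0, 0, 0, 0, 0, 0])

```text
time: 7.03
eef_pos: [532.8, 85.6, 214.9]
tcp_rot: [0.694, 0.72, -0.001, -0.001]
wrist_force: [0.7, 0.1, -3.2]
gripper_width: 0.126
```

Run:
```python
from h import *
o=env.observe();print(o["eef_pos"],R.from_quat(o["tcp_rot"]).as_matrix().round(3).tolist(),o["gripper_width"],o["wrist_force"],abs(o["joint_vel"]).max())
c=cam("wrist");im=env.snapshot("wrist");np.savez("w6.npz",*c);cv2.imwrite("pics/w6.png",im)
```

```text
[532.75389165  85.58143639 214.85865253] [[-0.038, 0.999, -0.003], [0.999, 0.038, -0.001], [-0.001, -0.003, -1.0]] 0.1263152677459635 [ 0.67631658  0.0594433  -3.15111438] 0.030120725497530348
```

Request:
send_rows(dp=[[0, 6, 0], [0, 20, 0], [0, 38, 0], [0, 52, 0], [0, 60, 0], [0, 60, 0], [0, 60, 0]], spin=[0, 0, 0, 0, 0, 0, 0], hand=[0, 0, 0, 0, 0, 0, 0])

```text
time: 7.67
eef_pos: [593.5, 87.1, 215.9]
tcp_rot: [0.694, 0.72, -0.001, -0.0]
wrist_force: [0.6, -0.0, -3.3]
gripper_width: 0.125
```

Run:
```python
from h import *
o=env.observe();print(o["eef_pos"],R.from_quat(o["tcp_rot"]).as_matrix().round(3).tolist(),o["gripper_width"],o["wrist_force"],abs(o["joint_vel"]).max())
c=cam("wrist");im=env.snapshot("wrist");np.savez("w7.npz",*c);cv2.imwrite("pics/w7.png",im)
a=cv2.imread("pics/w6.png")
print([proj(c,p) for p in((603,241,124),(482,237,43),(500,190,40))],)
# both upper halves, 1.4x
cv2.imwrite("pics/w67.png",np.vstack([cv2.resize(q[0:210],(784,294),interpolation=cv2.INTER_CUBIC) for q in(a,im)]))
```

```text
[593.46194659  87.10328458 215.90642911] [[-0.036, 0.999, -0.002], [0.999, 0.036, -0.0], [-0.0, -0.002, -1.0]] 0.1254219324985064 [ 0.55582389 -0.03806108 -3.29331531] 0.023138235405102174
[array([292.66250285,   9.85438837]), array([171.51488913,  36.08418963]), array([191.6664025 ,  85.67509432])]
```

View pics/w67.png

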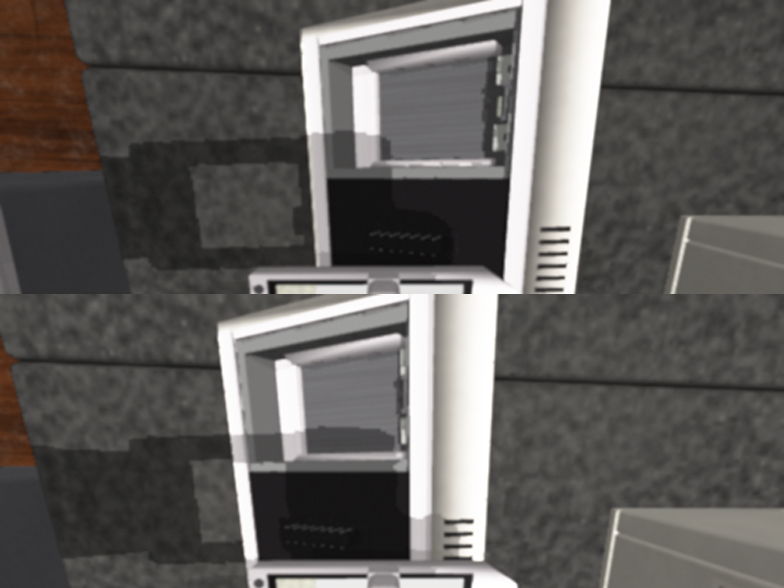

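The two wrist views show the bay in the upper half. In view 1 the step block is at (352-380, 66-167), the clips and lever at (500, 55-150), and the cover's left edge at y≈178. In view 2 the step block is at (277-302, 365-458) and the cover edge at y≈471. I'll extract edge profiles for sub-pixel values.

Run:
```python
from h import *
def edges(l,o,th=14):
    g=np.gradient(cv2.GaussianBlur(l.astype(np.float32).reshape(1,-1),(0,0),.8).ravel());r=[]
    for i in range(1,len(g)-1):
        if abs(g[i])>th and abs(g[i])>=abs(g[i-1]) and abs(g[i])>abs(g[i+1]):
            a,b,c=abs(g[i-1:i+2]);r.append((round(float(o+i+.5*(a-c)/(a-2*b+c)),1),int(np.sign(g[i])*abs(g[i]))))
    return r
for n,xs,ys in(("w6",(257,290,330),(60,85,105)),("w7",(203,240,270),(60,85,105))):
    im=cv2.cvtColor(cv2.imread(f"pics/{n}.png"),cv2.COLOR_BGR2GRAY)
    x0,x1=(205,400) if n=="w6" else (145,320)
    for y in ys:print(n,"row",y,edges(im[y-1:y+2,x0:x1].mean(0),x0))
    for x in xs:print(n,"col",x,edges(im[0:150,x-1:x+2].mean(1),0))
```

```text
w6 row 60 [(216.0, 62), (228.6, -27), (251.3, 43), (270.1, -33), (353.9, 24), (368.9, 57), (385.0, -35)]
w6 row 85 [(217.9, 59), (229.8, -33), (252.2, 44), (270.7, -35), (362.2, 17), (367.2, 54), (382.8, -35)]
w6 row 105 [(219.3, 45), (231.0, -25), (253.3, 35), (270.8, -26), (344.0, -15), (351.3, 40), (355.1, -22), (365.8, 56), (381.2, -35)]
w6 col 257 [(10.2, 15), (17.7, 20), (26.0, -45), (38.3, -27), (46.3, 56), (94.1, -20), (119.4, -26), (127.0, -21)]
w6 col 290 [(2.8, 16), (11.6, 29), (19.5, -39), (32.6, -27), (38.3, 34), (46.4, -16), (114.2, 27), (118.1, -19), (126.9, -32)]
w6 col 330 [(3.5, 38), (11.8, -48), (25.8, -28), (31.8, 48), (38.1, -16), (114.0, 32), (118.3, -28), (127.2, -33)]
w7 row 60 [(158.5, 56), (168.8, -27), (196.9, 45), (215.1, -34), (292.0, 52), (308.8, -32)]
w7 row 85 [(161.7, 52), (171.9, -35), (199.0, 45), (216.9, -35), (291.8, 46), (308.4, -28)]
w7 row 105 [(164.2, 47), (174.4, -19), (201.2, 37), (218.1, -26), (286.1, 37), (289.3, -26), (292.4, 47), (308.1, -30)]
w7 col 203 [(7.1, 18), (15.0, 22), (23.5, -37), (36.4, -28), (46.0, 51), (99.2, -18), (118.3, -15), (126.6, -30)]
w7 col 240 [(6.6, 35), (15.1, -42), (29.0, -30), (35.8, 41), (43.4, -17), (113.3, 29), (118.0, -20), (126.6, -21)]
w7 col 270 [(8.2, -42), (23.0, -31), (30.0, 55), (37.2, -16), (112.6, 28), (118.0, -26), (126.5, -21)]
```

```bash
cat > fit.py <<'E'
from h import *
from scipy.optimize import least_squares
L=lambda n:(lambda z:(z["arr_0"],z["arr_1"],z["arr_2"]))(np.load(n))
A,B=L("w6.npz"),L("w7.npz")
O=[]
for c,rows in((A,((60,251.3,270.1),(85,252.2,270.7),(105,253.3,270.8))),(B,((60,196.9,215.1),(85,199.0,216.9),(105,201.2,218.1)))):
    for r,a,b in rows:O+= [("stepnear",c,(a,r)),("stepfar",c,(b,r))]
for c,cols in((A,((290,32.6,118.1,126.9),(330,25.8,118.3,127.2))),(B,((240,29.0,118.0,126.6),(270,23.0,118.0,126.5)))):
    for u,a,b,d in cols:O+= [("mL",c,(u,a)),("mR",c,(u,b)),("cov",c,(u,d))]
def frame(p):
    y=p[3];s=np.radians(30)
    X=np.array([np.cos(y)*np.cos(s),np.sin(y)*np.cos(s),np.sin(s)]);Y=np.array([-np.sin(y),np.cos(y),0]);return np.c_[X,Y,np.cross(X,Y)]
def run(sz,show=True):
    D={"stepnear":((-20,0,6),1),"stepfar":((0,0,sz),1),"mL":((0,38,38),0),"mR":((0,-38,38),0),"cov":((0,-47,43),0)}
    def res(p):
        F=frame(p);r=[]
        for n,c,uv in O:
            q,ax=D[n];P=p[:3]+F@np.array(q,float);l=F[:,ax];o,d=ray(c,uv);m=np.cross(d,l);r.append(((P-o)@m)/np.linalg.norm(m))
        return np.array(r)
    f=least_squares(res,[505,190,35,.03],loss="soft_l1")
    print(sz,f.x.round(3),np.degrees(f.x[3]).round(2),"rms",np.sqrt((res(f.x)**2).mean()).round(2))
    for k in D:print("  ",k,[round(float(v),1) for v,(n,_,_) in zip(res(f.x),O) if n==k])
    return f.x
if __name__=="__main__":
    run(6);run(0)
E
python3 fit.py
```

```text
6 [5.26474e+02 1.95516e+02 2.58100e+01 5.10000e-02] 2.9 rms 1.59
   stepnear [2.5, 2.3, 1.8, 2.7, 2.7, 2.0]
   stepfar [-1.5, -1.7, -1.6, -2.2, -2.4, -2.3]
   mL [-0.4, -0.2, -0.3, -0.1]
   mR [0.1, -0.3, -0.6, -0.8]
   cov [0.8, 0.9, 0.5, 0.8]
0 [5.24410e+02 1.95266e+02 2.45220e+01 5.40000e-02] 3.1 rms 0.55
   stepnear [0.4, 0.4, -0.1, 0.9, 1.0, 0.4]
   stepfar [-0.5, -0.7, -0.5, -0.2, -0.3, -0.1]
   mL [-0.3, -0.3, -0.3, -0.2]
   mR [0.2, -0.4, -0.5, -0.9]
   cov [0.9, 0.8, 0.5, 0.7]
```

The bay fit is consistent (rms 0.55 mm): origin about (524.4,195.3,24.5), yaw about 3°, and a deck height that agrees with the frame corners. The tool can only point down, so I have to tilt the carrier by wedging the bar in a slightly opened grip. For that I want a deeper grip (about 17 mm overlap), so I'll set it down on free counter and regrip 10 mm lower.

Request:
send_rows(dp=[[-8, -10, 0], [-30, -36, 0], [-58, -68, 0], [-86, -101, 0], [-113, -134, 15], [-132, -157, 45], [-141, -168, 80], [-141, -168, 118], [-141, -168, 155], [-141, -168, 185], [-141, -168, 203], [-141, -168, 211]], spin=[0, 0, 0, 0, 0, 0, 0, 0, 0, 0, 0, 0], hand=[0, 0, 0, 0, 0, 0, 0, 0, 0, 0, 0, 0])

```text
time: 8.72
eef_pos: [427.3, -58.4, 2.4]
tcp_rot: [0.694, 0.72, -0.002, -0.003]
wrist_force: [-0.9, -0.2, -3.1]
gripper_width: 0.126
```

Request:
send_rows(dp=[[0, 0, 3], [0, 0, 6], [0, 0, 8], [0, 0, 9], [0, 0, 9]], spin=[0, 0, 0, 0, 0], hand=[0, 0, 0, 0, 0])

```text
time: 9.13
eef_pos: [431.7, -59.3, -2.4]
tcp_rot: [0.694, 0.72, 0.001, 0.001]
wrist_force: [-0.1, -0.1, -2.3]
gripper_width: 0.125
```

Request:
send_rows(dp=[[0, 0, 1], [0, 0, 1], [0, 0, 1], [0, 0, 3], [0, 0, 6], [0, 0, 9], [0, 0, 10], [0, 0, 10], [0, 0, 10], [0, 0, 10], [0, 0, 10], [0, 0, 10]], spin=[0, 0, 0, 0, 0, 0, 0, 0, 0, 0, 0, 0], hand=[0, 25, 25, 25, 25, 25, 25, 25, 5, 0, 0, 0], grip_force=40)

```text
time: 10.13
eef_pos: [430.8, -59.1, -13.5]
tcp_rot: [0.694, 0.72, 0.0, 0.0]
wrist_force: [0.0, 0.3, -1.4]
gripper_width: 0.133
```

```bash
cat > plan.py <<'E'
from fit import *
import sys
o3=np.array([524.4,195.3,24.5]);yaw=np.radians(3.05)
f=np.array([np.cos(yaw),np.sin(yaw)]);l=np.array([-f[1],f[0]])
ZG=13.5 # underside = TCP z + ZG at grip
def tcp(xn,zn,phi=0,h0=None,dy=0):
    """TCP for nose lower edge at bay (xn,zn), carrier nose-up phi deg (world); finger ref = bar-local (0,ref)"""
    n=np.array([xn*np.cos(np.pi/6)-zn*.5, xn*.5+zn*np.cos(np.pi/6)])
    p=np.radians(phi);q=np.array([-54.,37.5]);b=n+np.array([q[0]*np.cos(p)-q[1]*np.sin(p),q[0]*np.sin(p)+q[1]*np.cos(p)])
    w=o3[:2]+f*b[0]+l*(-2.1+dy); z=o3[2]+b[1]-37.5-ZG
    return np.array([w[0],w[1],z])
if __name__=="__main__":
    o=env.observe();e=o["eef_pos"];T=R.from_quat(o["tcp_rot"]).as_matrix();print(e.round(1),o["time"],"tool y yaw",np.degrees(np.arctan2(T[1,1],T[0,1])).round(2))
    for xn,zn in((75,60),(80,25),(90,8),(97,3),(103,1.5)):
        t=tcp(xn,zn);print((xn,zn),t.round(1),"dp",(T.T@(t-e)).round(1))
E
python3 plan.py
```

```text
[430.8 -59.1 -13.5] 10.1333 tool y yaw 2.12
(75, 60) [505.5 192.2 100.5] dp [ 248.3   84.  -114. ]
(80, 25) [527.3 193.4  72.7] dp [248.7 105.8 -86.2]
(90, 8) [544.4 194.3  62.9] dp [249.  123.  -76.5]
(97, 3) [553.  194.7  62.1] dp [249.1 131.5 -75.7]
(103, 1.5) [558.9 195.   63.8] dp [249.2 137.5 -77.4]
```

Request:
send_rows(dp=[[0, 0, -10], [0, 0, -35], [0, 5, -70], [10, 12, -108], [30, 22, -145], [60, 35, -170], [98, 50, -175], [136, 63, -175], [174, 74, -175], [208, 82, -175], [236, 84, -172], [248.3, 84, -165]], spin=[0, 0, 0, 0, -0.01, -0.016, -0.016, -0.016, -0.016, -0.016, -0.016, -0.016], hand=[0, 0, 0, 0, 0, 0, 0, 0, 0, 0, 0, 0])

```text
time: 11.13
eef_pos: [505.7, 196.0, 152.3]
tcp_rot: [0.687, 0.727, 0.001, -0.0]
wrist_force: [-0.4, -0.1, -2.2]
gripper_width: 0.131
```

Request:
send_rows(dp=[[0, 0, 20], [0, 0, 40], [0, 0, 51], [0, 0, 51], [0, 0, 51], [0, 0, 51]], spin=[0, 0, 0, 0, 0, 0], hand=[0, 0, 0, 0, 0, 0])

```text
time: 11.63
eef_pos: [506.3, 191.8, 101.8]
tcp_rot: [0.688, 0.725, 0.001, 0.001]
wrist_force: [0.7, 0.3, -2.2]
gripper_width: 0.128
```

Run:
```python
from plan import *
o=env.observe();e=o["eef_pos"];T=R.from_quat(o["tcp_rot"]).as_matrix();print(e.round(1),o["time"],"yaw",np.degrees(np.arctan2(T[1,1],T[0,1])).round(2),o["wrist_force"].round(1),o["gripper_width"],(T[:,2]).round(4))
for xn,zn in((75,60),(80,25),(90,8),(97,3),(103,1.5)):
    t=tcp(xn,zn);print((xn,zn),"dp",(T.T@(t-e)).round(1))
c=cam("wrist");im=env.snapshot("wrist");np.savez("w8.npz",*c);cv2.imwrite("pics/w8.png",im)
F=frame([*o3,yaw]);B=lambda *p:proj(c,o3+F@np.array(p,float)).round().astype(int)
v=im.copy()
for p in((100,28,16),(100,12,16),(100,-12,16),(100,-28,16),(0,38,6),(0,-38,6),(97,0,8),(113,38,38),(113,-38,38),(-20,38,38),(-20,-38,38)):
    cv2.circle(v,tuple(int(k) for k in B(*p)),2,(0,0,255),-1)
cv2.imwrite("pics/w8m.png",cv2.resize(v[40:340,130:430],(600,600),interpolation=cv2.INTER_CUBIC))
```

```text
[506.3 191.8 101.8] 11.6333 yaw 2.99 [ 0.7  0.3 -2.2] 0.12757019808076256 [ 1.9e-03  3.0e-04 -1.0e+00]
(75, 60) dp [ 0.4 -0.7  1.3]
(80, 25) dp [ 0.4 21.  29.1]
(90, 8) dp [ 0.5 38.2 38.9]
(97, 3) dp [ 0.5 46.7 39.7]
(103, 1.5) dp [ 0.5 52.7 38.1]
```

View pics/w8m.png

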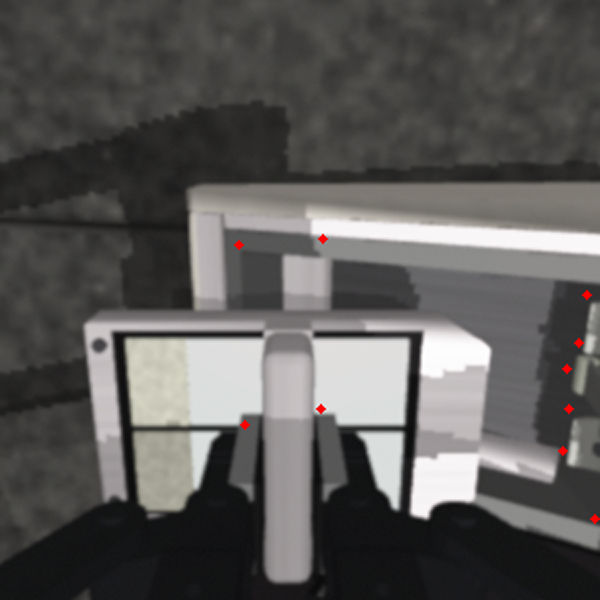

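The held carrier is aligned with the bay, and the clip, mouth and step markers fall within about 2-4 mm of the real features. I'll check the carrier's lateral offset in the grip numerically before inserting.

Run:
```python
from plan import *
o=env.observe();e=o["eef_pos"];c=L("w8.npz");T=R.from_quat(o["tcp_rot"]).as_matrix()
for dx in(0,2.1,4):
  print(dx,[proj(c,e+T@np.array([dx+31,y,-zz])).round(1) for y,zz in((0,13.5),(0,23.5),(-54,23.5),(-54,13.5))],"noseL",proj(c,e+T@np.array([dx+23,54,-23.5])).round(1))
g=cv2.cvtColor(cv2.imread("pics/w8.png"),cv2.COLOR_BGR2GRAY)
print(g[188:212,240:246].mean(1).round().tolist());print("row 245",g[243:248,165:200].mean(0).round().tolist())
```

```text
0 [array([273.4, 197.8]), array([273.4, 202.9]), array([170.3, 202.8]), array([176.4, 197.7])] noseL [374.8 217.5]
2.1 [array([273.4, 194.2]), array([273.4, 199.1]), array([169.9, 198.9]), array([176. , 194.1])] noseL [375.2 213.7]
4 [array([273.4, 190.9]), array([273.4, 195.5]), array([169.5, 195.4]), array([175.7, 190.7])] noseL [375.6 210.3]
[119.0, 114.0, 107.0, 103.0, 104.0, 105.0, 104.0, 100.0, 101.0, 106.0, 110.0, 119.0, 141.0, 163.0, 175.0, 180.0, 166.0, 112.0, 49.0, 29.0, 81.0, 158.0, 206.0, 221.0]
row 245 [61.0, 60.0, 58.0, 56.0, 55.0, 54.0, 54.0, 53.0, 53.0, 53.0, 67.0, 114.0, 166.0, 190.0, 195.0, 195.0, 195.0, 195.0, 195.0, 195.0, 195.0, 195.0, 194.0, 174.0, 115.0, 50.0, 22.0, 18.0, 21.0, 51.0, 118.0, 177.0, 200.0, 202.0, 201.0]
```

Lateral offset is confirmed at about 2 mm, as planned. Now inserting the level nose under the clips.

Request:
send_rows(dp=[[0.5, 4, 6], [0.5, 12, 17], [0.5, 21, 28], [0.5, 27, 32], [0.5, 33, 35.5], [0.5, 38, 37.5], [0.5, 42, 38], [0.5, 46, 38.5], [0.5, 46, 38.5], [0.5, 46, 38.5]], spin=[0, 0, 0, 0, 0, 0, 0, 0, 0, 0], hand=[0, 0, 0, 0, 0, 0, 0, 0, 0, 0])

```text
time: 12.52
eef_pos: [551.5, 195.1, 62.3]
tcp_rot: [0.688, 0.726, -0.0, 0.0]
wrist_force: [-0.5, -0.2, -2.3]
gripper_width: 0.13
```

Request:
send_rows(dp=[[0, 2, 0], [0, 4, -0.5], [0, 6, -1], [0, 6, -1]], spin=[0, 0, 0, 0], hand=[0, 0, 0, 0])

```text
time: 12.85
eef_pos: [553.4, 195.3, 63.4]
tcp_rot: [0.688, 0.726, -0.003, -0.003]
wrist_force: [-11.4, -1.2, 4.4]
gripper_width: 0.127
```

Request:
send_rows(dp=[[0, 0, 1], [0, 0, 2], [0, 0, 2]], spin=[0, 0, 0], hand=[0, 0, 0])

```text
time: 13.1
eef_pos: [553.4, 195.4, 62.9]
tcp_rot: [0.688, 0.726, -0.003, -0.002]
wrist_force: [-14.9, -1.5, 9.2]
gripper_width: 0.132
```

The force direction (normal plus friction on the 30° slope) says the nose is on the bay floor, about 3 mm higher than estimated. I'll lift off while keeping the forward target.

Request:
send_rows(dp=[[0, 0, -2], [0, 0, -4], [0, 0, -6], [0, 0, -6], [0, 0, -6]], spin=[0, 0, 0, 0, 0], hand=[0, 0, 0, 0, 0])

```text
time: 13.52
eef_pos: [557.6, 195.5, 67.3]
tcp_rot: [0.688, 0.726, 0.0, 0.0]
wrist_force: [-2.1, 0.6, -1.8]
gripper_width: 0.134
```

Now only about 2 N remains along bay −x, which is the presence-switch spring, so the nose is under the clips. Next I'll plan the wedge-tilt steps.

```bash
cat > tilt.py <<'E'
from plan import *
import plan
def fing(xn,zn,phi,s):
    p=np.radians(phi);O=np.array([o3[0]-1.95,o3[1],o3[2]+3.4])
    n=np.array([xn*np.cos(np.pi/6)-zn*.5, xn*.5+zn*np.cos(np.pi/6)])
    M=n+np.array([-54*np.cos(p)-37.5*np.sin(p),-54*np.sin(p)+37.5*np.cos(p)])
    g=12*np.cos(p)+s*np.sin(p)
    X=M[0]-6*np.cos(p)+g/2; Z=M[1]+6*np.sin(p)-s*np.cos(p)-34
    w=O[:2]+f*X+l*(-2.1);return np.array([w[0],w[1],O[2]+Z]),g
def table(seq):
    o=env.observe();e=o["eef_pos"];T=R.from_quat(o["tcp_rot"]).as_matrix();print(e.round(1),o["gripper_width"].round(3),o["wrist_force"].round(1),o["time"])
    for q in seq:
        t,g=fing(*q);print(q,"g %.1f hand %.1f"%(g,13+(g-12)/.85),"dp",(T.T@(t-e)).round(1))
if __name__=="__main__":
    table([(103.6,1.3,0,17),(104,1,4,16.8),(105,.5,8,16.5),(106,.5,12,16),(107.5,.5,16,15.2),(109,.5,20,14.5),(110,.5,24,13.8),(110.3,.3,28,13),(110.3,0,30,12)])
E
python3 tilt.py
```

```text
Traceback (most recent call last):
  File "tilt.py", line 15, in <module>
    table([(103.6,1.3,0,17),(104,1,4,16.8),(105,.5,8,16.5),(106,.5,12,16),(107.5,.5,16,15.2),(109,.5,20,14.5),(110,.5,24,13.8),(110.3,.3,28,13),(110.3,0,30,12)])
    ~~~~~^^^^^^^^^^^^^^^^^^^^^^^^^^^^^^^^^^^^^^^^^^^^^^^^^^^^^^^^^^^^^^^^^^^^^^^^^^^^^^^^^^^^^^^^^^^^^^^^^^^^^^^^^^^^^^^^^^^^^^^^^^^^^^^^^^^^^^^^^^^^^^^^^^^^^^^^
  File "tilt.py", line 11, in table
    o=env.observe();e=o["eef_pos"];T=R.from_quat(o["tcp_rot"]).as_matrix();print(e.round(1),o["gripper_width"].round(3),o["wrist_force"].round(1),o["time"])
                                                                                            ^^^^^^^^^^^^^^^^^^^^^^^^
AttributeError: 'float' object has no attribute 'round'
```

```bash
sed -i 's/o\["gripper_width"\].round(3)/round(o["gripper_width"],3)/' tilt.py; python3 tilt.py
```

```text
[557.6 195.5  67.3] 0.134 [-2.1  0.6 -1.8] 13.5167
(103.6, 1.3, 0, 17) g 12.0 hand 13.0 dp [-0.4 -0.  -0.1]
(104, 1, 4, 16.8) g 13.1 hand 14.3 dp [-0.4 -1.4  3.2]
(105, 0.5, 8, 16.5) g 14.2 hand 15.6 dp [-0.4 -1.9  6.3]
(106, 0.5, 12, 16) g 15.1 hand 16.6 dp [-0.4 -2.5  8.9]
(107.5, 0.5, 16, 15.2) g 15.7 hand 17.4 dp [-0.4 -2.4 11. ]
(109, 0.5, 20, 14.5) g 16.2 hand 18.0 dp [-0.4 -2.  13.2]
(110, 0.5, 24, 13.8) g 16.6 hand 18.4 dp [-0.4 -1.9 15.8]
(110.3, 0.3, 28, 13) g 16.7 hand 18.5 dp [-0.4 -2.  18.9]
(110.3, 0, 30, 12) g 16.4 hand 18.2 dp [-0.4 -2.1 20.1]
```

Request:
send_rows(dp=[[0, -0.3, 0.8], [0, -0.7, 1.6], [0, -1.1, 2.4], [0, -1.4, 3.2], [0, -1.4, 3.2], [0, -1.4, 3.2]], spin=[0, 0, 0, 0, 0, 0], hand=[13.5, 13.8, 14.1, 14.4, 14.4, 14.4])

```text
time: 14.02
eef_pos: [556.1, 195.3, 63.9]
tcp_rot: [0.688, 0.726, 0.0, 0.0]
wrist_force: [-2.0, -0.3, -1.7]
gripper_width: 0.142
```

Request:
send_rows(dp=[[0, -0.1, 0.8], [0, -0.3, 1.6], [0, -0.4, 2.4], [0, -0.5, 3.1], [0, -0.5, 3.1]], spin=[0, 0, 0, 0, 0], hand=[14.7, 15.0, 15.3, 15.6, 15.6])

```text
time: 14.43
eef_pos: [554.8, 195.2, 60.3]
tcp_rot: [0.688, 0.726, -0.001, -0.0]
wrist_force: [-3.9, -0.4, 0.3]
gripper_width: 0.159
```

```bash
cat > trk.py <<'E'
from h import *
def edge(n):
    c=cam("wrist");im=env.snapshot("wrist");np.savez(n+".npz",*c);cv2.imwrite(f"pics/{n}.png",im)
    return im
def corr(a,b):
    "tilt cue: match patch of straight end (dark slide frame bar) between w8 and new image"
    A=cv2.imread("pics/w8.png");B=cv2.imread(f"pics/{b}.png")
    for nm,(x0,y0,x1,y1) in {"straight":(168,198,232,262),"nose":(325,200,378,262),"bar":(258,200,292,245)}.items():
        r=cv2.matchTemplate(cv2.cvtColor(B,6),cv2.cvtColor(A[y0:y1,x0:x1],6),cv2.TM_CCOEFF_NORMED);_,v,_,p=cv2.minMaxLoc(r);print(nm,round(v,2),"shift",p[0]-x0,p[1]-y0)
E
python3 - <<'E'
from trk import *
edge("t1");corr("w8","t1");o=env.observe();print(o["wrist_force"].round(1),o["moment"].round(3),o["gripper_width"])
E
```

```text
straight 0.94 shift 5 -1
nose 0.84 shift 3 2
bar 0.93 shift 0 0
[-4.9 -0.9  0.9] [-0.05   0.756  0.029] 0.15204158276400984
```

The tilt is working: the straight end has dropped about 10 mm (about 8-10° tilt) with only a few newtons on the nose. Continuing.

Request:
send_rows(dp=[[0, -0.1, 0.6], [0, -0.3, 1.2], [0, -0.4, 1.8], [0, -0.4, 2.4], [0, -0.4, 2.4]], spin=[0, 0, 0, 0, 0], hand=[15.9, 16.2, 16.5, 16.8, 16.8])

```text
time: 14.9
eef_pos: [554.2, 195.2, 57.9]
tcp_rot: [0.688, 0.726, -0.001, -0.001]
wrist_force: [-6.5, -0.6, -0.4]
gripper_width: 0.165
```

Request:
send_rows(dp=[[0, 0.1, 0.5], [0, 0.2, 1.0], [0, 0.3, 1.5], [0, 0.4, 2.0], [0, 0.4, 2.0]], spin=[0, 0, 0, 0, 0], hand=[17, 17.2, 17.4, 17.6, 17.6])

```text
time: 15.32
eef_pos: [553.5, 195.2, 55.7]
tcp_rot: [0.688, 0.726, -0.002, -0.001]
wrist_force: [-7.9, -0.6, 1.3]
gripper_width: 0.176
```

Run:
```python
from trk import *
edge("t2");corr("w8","t2");o=env.observe();print(o["wrist_force"].round(1),o["moment"].round(3),o["gripper_width"])
```

```text
straight 0.91 shift 8 -3
nose 0.87 shift 6 4
bar 0.79 shift 0 0
[-7.7 -0.7  1. ] [-0.158  1.21   0.024] 0.17711281646511004
```

Request:
send_rows(dp=[[0, 1, -0.4], [0, 2, -0.8], [0, 3, -1.2], [0, 4, -1.6], [0, 4.5, -2], [0, 4.5, -2]], spin=[0, 0, 0, 0, 0, 0], hand=[17.6, 17.6, 17.6, 17.6, 17.6, 17.6])

```text
time: 15.87
eef_pos: [557.9, 195.5, 57.9]
tcp_rot: [0.688, 0.726, -0.002, -0.002]
wrist_force: [-9.0, -1.3, 0.7]
gripper_width: 0.171
```

Run:
```python
from trk import *
edge("t3");corr("w8","t3");o=env.observe();print(o["wrist_force"].round(1),o["moment"].round(3),o["gripper_width"])
```

```text
straight 0.9 shift 9 -3
nose 0.72 shift 6 4
bar 0.78 shift 0 0
[-8.4 -0.4  0.5] [-0.08   1.3   -0.023] 0.17137405236119335
```

Run:
```python
from tilt import *
b,_=fing(110.5,.3,18,15)
e=0
T=R.from_quat(env.observe()["tcp_rot"]).as_matrix()
print(env.observe()["eef_pos"]-b)
for p,s in((20,14.5),(22,14),(24,13.5),(26,13),(28,12.5),(30,12)):
    t,g=fing(110.5,.3,p,s);print(p,(T.T@(t-b)).round(1),"g %.1f"%g)
```

```text
[0.46057874 0.43440749 1.83109158]
20 [ 0.  -0.5  1.4] g 16.2
22 [ 0.  -0.9  2.8] g 16.4
24 [ 0.  -1.2  4.2] g 16.5
26 [ 0.  -1.5  5.6] g 16.5
28 [ 0.  -1.7  7. ] g 16.5
30 [ 0.  -1.8  8.5] g 16.4
```

Request:
send_rows(dp=[[0, -0.1, 0.7], [0, -0.3, 1.4], [0, -0.4, 2.1], [0, -0.5, 2.8], [0, -0.6, 3.5], [0, -0.7, 4.2], [0, -0.7, 4.2]], spin=[0, 0, 0, 0, 0, 0, 0], hand=[17.7, 17.9, 18.1, 18.2, 18.3, 18.4, 18.4])

```text
time: 16.5
eef_pos: [557.2, 195.5, 53.4]
tcp_rot: [0.688, 0.726, -0.002, -0.002]
wrist_force: [-6.7, -0.7, 0.1]
gripper_width: 0.185
```

Run:
```python
from trk import *
edge("t4");corr("w8","t4");o=env.observe();print(o["wrist_force"].round(1),o["moment"].round(3),o["gripper_width"])
```

```text
straight 0.85 shift 14 -3
nose 0.72 shift 9 6
bar 0.71 shift -200 61
[-7.6 -0.3  0.6] [-0.09   1.221 -0.012] 0.1809975360886296
```

Request:
send_rows(dp=[[0, -0.2, 0.7], [0, -0.4, 1.4], [0, -0.6, 2.1], [0, -0.8, 2.8], [0, -1, 3.5], [0, -1.1, 4.2], [0, -1.1, 4.2]], spin=[0, 0, 0, 0, 0, 0, 0], hand=[18.6, 18.8, 19.0, 19.3, 19.6, 20, 20])

```text
time: 17.13
eef_pos: [556.6, 195.4, 49.0]
tcp_rot: [0.688, 0.726, -0.001, -0.001]
wrist_force: [-6.9, -0.4, -1.0]
gripper_width: 0.198
```

Run:
```python
from trk import *
edge("t5");corr("w8","t5");o=env.observe();print(o["wrist_force"].round(1),o["moment"].round(3),o["gripper_width"])
```

```text
straight 0.8 shift 18 -4
nose 0.74 shift 12 8
bar 0.71 shift -203 64
[-6.6 -0.2 -0.7] [-0.077  0.969  0.025] 0.19414596258827566
```

Run:
```python
from tilt import *
o=env.observe();T=R.from_quat(o["tcp_rot"]).as_matrix();e=o["eef_pos"];c=cam("wrist")
def px(phi,s,lx):
    p=np.radians(phi);g=12*np.cos(p)+s*np.sin(p);M=np.array([6*np.cos(p)-g/2,-6*np.sin(p)+s*np.cos(p)+34])
    q=np.array([lx,11-37.5]);P=M+np.array([q[0]*np.cos(p)-q[1]*np.sin(p),q[0]*np.sin(p)+q[1]*np.cos(p)])
    return proj(c,e+T@np.array([10,P[0],-P[1]]))
for p,s in((0,17),(8,16.5),(18,15),(24,13.5),(27,13),(30,12),(33,11)):
    print(p,[(px(p,s,x)-px(0,17,x)).round(1) for x in(-42,42)])
```

```text
0 [array([0., 0.]), array([0., 0.])]
8 [array([ 8.4, -5. ]), array([6.2, 3.5])]
18 [array([ 20.2, -11. ]), array([12.1,  7.7])]
24 [array([ 28. , -14.4]), array([14.8,  9.9])]
27 [array([ 31.8, -15.8]), array([15.9, 11.2])]
30 [array([ 36. , -17.3]), array([16.8, 12.2])]
33 [array([ 40.2, -18.7]), array([17.6, 13.3])]
```

Run:
```python
import cv2,numpy as np
for n in("w8","t1","t3","t4","t5"):
    g=cv2.cvtColor(cv2.imread(f"pics/{n}.png"),6)
    for r in (225,245):
        print(n,r,g[r-1:r+2,160:230:2].mean(0).astype(int).tolist(),"|",g[r-1:r+2,320:400:2].mean(0).astype(int).tolist())
```

```text
w8 225 [35, 35, 38, 42, 42, 43, 44, 121, 190, 192, 192, 192, 192, 175, 58, 18, 33, 173, 203, 201, 202, 206, 206, 204, 200, 198, 199, 201, 202, 204, 207, 206, 217, 221, 220] | [221, 222, 221, 221, 221, 222, 210, 100, 33, 39, 195, 252, 251, 251, 252, 250, 217, 225, 226, 226, 225, 207, 188, 189, 189, 188, 193, 147, 101, 102, 102, 102, 102, 102, 102, 101, 101, 101, 101, 79]
w8 245 [62, 64, 62, 60, 56, 53, 53, 52, 115, 190, 194, 194, 195, 194, 174, 49, 17, 52, 178, 201, 201, 205, 204, 202, 201, 197, 202, 207, 204, 199, 197, 197, 200, 221, 221] | [221, 220, 220, 221, 220, 221, 143, 26, 17, 83, 179, 186, 186, 185, 185, 185, 185, 184, 184, 184, 184, 184, 184, 185, 185, 176, 120, 102, 102, 101, 101, 101, 101, 102, 102, 101, 102, 103, 100, 74]
t1 225 [193, 137, 160, 138, 90, 87, 83, 68, 66, 72, 165, 194, 193, 193, 193, 192, 110, 19, 28, 157, 202, 202, 205, 207, 207, 205, 203, 201, 204, 204, 203, 206, 207, 207, 221] | [222, 222, 222, 222, 222, 222, 222, 223, 202, 61, 34, 48, 223, 252, 252, 251, 251, 251, 251, 252, 225, 149, 148, 169, 160, 130, 115, 106, 107, 108, 107, 108, 107, 108, 109, 109, 9
[... 1883 characters left out ...]
 67, 67, 67, 67, 66, 67, 67, 67, 67, 66, 66, 67, 67, 66, 82, 172, 191, 191, 191, 178, 75, 20, 121, 197, 198, 197, 195, 196, 192, 194, 202, 200] | [217, 216, 217, 216, 216, 218, 218, 217, 219, 217, 219, 218, 202, 72, 29, 30, 69, 245, 251, 251, 251, 249, 182, 151, 152, 171, 182, 133, 125, 108, 106, 106, 106, 106, 107, 107, 107, 107, 106, 91]
t5 245 [128, 91, 85, 71, 67, 72, 81, 91, 99, 102, 102, 101, 98, 96, 95, 91, 87, 83, 80, 172, 188, 186, 185, 169, 50, 23, 93, 121, 136, 154, 161, 169, 183, 194, 194] | [216, 217, 216, 217, 217, 217, 217, 217, 217, 216, 217, 212, 114, 19, 18, 27, 144, 189, 189, 189, 181, 152, 150, 150, 167, 198, 190, 141, 107, 105, 106, 105, 77, 51, 50, 50, 50, 73, 132, 138]
```

```bash
cat > ang.py <<'E'
from tilt import *
from scipy.optimize import fsolve
K=294.83;
def col(phi,mx,mz,lx,c,e,T,off=None):
    p=np.radians(phi);q=np.array([lx,10-37.5]);P=np.array([mx,mz])+np.array([q[0]*np.cos(p)-q[1]*np.sin(p),q[0]*np.sin(p)+q[1]*np.cos(p)])
    return e+T@np.array([0,P[0],-P[1]])
def colrow(c,phi,mx,mz,lx,e,T,row=245):
    # column where the line (along tool x) through that point crosses the image row
    P=col(phi,mx,mz,lx,c,e,T);a=proj(c,P-T[:,0]*20);b=proj(c,P+T[:,0]*20);t=(row-a[1])/(b[1]-a[1]);return (a+t*(b-a))[0]
def solve(n,a,b):
    c=L(n+".npz");Rc=c[1].T;cc=-Rc@c[2]
    # tool frame from camera pose (rigid mount)
    M=np.array([[0.001,-0.956,-0.295],[1,0.001,0],[0.001,-0.295,0.956]]) # tool axes rows: cam coords of tool x,y,z
    T=Rc@M.T; e=cc-T@np.array([75.6,.7,-172.2])
    return c,e,T
def lines():
    c,e,T=solve("w8",0,0)
    return [fsolve(lambda v:colrow(c,0,0,51,v[0],e,T)-u,[g])[0] for u,g in((192,-43),(335,33))]
la,lb=lines()
if __name__=="__main__":
    print("local lines",la,lb)
    for n,a,b in(("t1",196,338.5),("t3",200.5,342.5),("t4",205.5,345),("t5",209,348)):
        c,e,T=solve(n,a,b)
        for mx in(-3,-1.5,0):
            v=fsolve(lambda v:[colrow(c,v[0],mx,v[1],la,e,T)-a,colrow(c,v[0],mx,v[1],lb,e,T)-b],[15,50]);print(n,mx,"phi %.1f barTopAboveTCP %.1f"%tuple(v),"e",e.round(1))
E
python3 ang.py
```

```text
local lines -44.294953894352396 34.38398034189567
t1 -3 phi 7.7 barTopAboveTCP 52.7 e [554.7 194.4  60.2]
t1 -1.5 phi 5.4 barTopAboveTCP 51.8 e [554.7 194.4  60.2]
t1 0 phi 3.1 barTopAboveTCP 51.1 e [554.7 194.4  60.2]
t3 -3 phi 11.2 barTopAboveTCP 53.5 e [557.9 194.7  57.8]
t3 -1.5 phi 8.9 barTopAboveTCP 52.4 e [557.9 194.7  57.8]
t3 0 phi 6.6 barTopAboveTCP 51.5 e [557.9 194.7  57.8]
t4 -3 phi 14.3 barTopAboveTCP 52.2 e [557.2 194.7  53.3]
t4 -1.5 phi 12.0 barTopAboveTCP 50.9 e [557.2 194.7  53.3]
t4 0 phi 9.8 barTopAboveTCP 49.8 e [557.2 194.7  53.3]
t5 -3 phi 17.0 barTopAboveTCP 52.9 e [556.6 194.6  48.9]
t5 -1.5 phi 14.8 barTopAboveTCP 51.4 e [556.6 194.6  48.9]
t5 0 phi 12.5 barTopAboveTCP 50.2 e [556.6 194.6  48.9]
```

The edge fit shows the true tilt is 17°, so the carrier is still about 13° from flat. The nose is on the floor at bay x≈108 and the bar has not slipped (overlap about 20 mm). That matches the wedge relation, so I'll continue by withdrawing the fingers slightly while lowering.

Run:
```python
from tilt import *
table([(108.1,-.2,17,20.7),(109,0,19,19),(110,0,21,17.5),(110.5,0,23,16),(110.5,0,25,15),(110.5,0,27,14),(110.5,0,29,13),(110.5,0,30,12)])
```

```text
[556.7 195.4  49.1] 0.194 [-6.6 -0.2 -0.7] 17.1833
(108.1, -0.2, 17, 20.7) g 17.5 hand 19.5 dp [-0.4 -0.  -0.8]
(109, 0, 19, 19) g 17.5 hand 19.5 dp [-0.4  0.  -1.2]
(110, 0, 21, 17.5) g 17.5 hand 19.4 dp [-0.4  0.4 -1.3]
(110.5, 0, 23, 16) g 17.3 hand 19.2 dp [-0.4  0.3 -1.1]
(110.5, 0, 25, 15) g 17.2 hand 19.1 dp [-0.4 -0.1 -0.2]
(110.5, 0, 27, 14) g 17.0 hand 18.9 dp [-0.4 -0.4  0.8]
(110.5, 0, 29, 13) g 16.8 hand 18.6 dp [-0.4 -0.7  1.7]
(110.5, 0, 30, 12) g 16.4 hand 18.2 dp [-0.4 -1.   1.8]
```

Request:
send_rows(dp=[[0, 0.3, -0.2], [0, 0.6, -0.4], [0, 0.9, -0.6], [0, 1.2, -0.8], [0, 1.2, -0.8], [0, 1.2, -0.8]], spin=[0, 0, 0, 0, 0, 0], hand=[20.2, 20.4, 20.6, 20.8, 21, 21])

```text
time: 17.68
eef_pos: [557.9, 195.4, 50.0]
tcp_rot: [0.688, 0.726, -0.001, -0.001]
wrist_force: [-6.6, -1.1, -0.2]
gripper_width: 0.213
```

```bash
cat > meas.py <<'E'
from ang import *
from trk import edge
import sys
def darkline(g,lo,hi):
    r=g[244:247,lo:hi].mean(0);i=np.argmin(cv2.GaussianBlur(r.reshape(1,-1).astype(np.float32),(0,0),1).ravel());w=np.clip(110-r[max(0,i-4):i+5],0,None);return lo+max(0,i-4)+(w*np.arange(len(w))).sum()/w.sum()
def meas(n,a0,b0):
    g=cv2.cvtColor(edge(n),6);a=darkline(g,a0-3,a0+14);b=darkline(g,b0-3,b0+12);o=env.observe()
    c,e,T=solve(n,a,b);gw=12+(o["gripper_width"]-.13)*85
    def eq(v):
        mx=6*np.cos(np.radians(v[0]))-gw/2;return [colrow(c,v[0],mx,v[1],la,e,T)-a,colrow(c,v[0],mx,v[1],lb,e,T)-b]
    v=fsolve(eq,[18,50]);p=np.radians(v[0]);mx=6*np.cos(p)-gw/2
    X=(e[:2]-np.array([o3[0]-1.95,o3[1]]))@f+mx+54*np.cos(p)+37.5*np.sin(p);Z=e[2]-(o3[2]+3.4)+v[1]+54*np.sin(p)-37.5*np.cos(p)
    print(n,"lines %.1f %.1f phi %.1f top %.1f"%(a,b,*v),"nose bay x %.1f z %.1f"%(X*.866+Z*.5,-X*.5+Z*.866),o["wrist_force"].round(1),round(o["gripper_width"],3),"theta %.1f"%(30-v[0]))
if __name__=="__main__":meas(sys.argv[1],int(sys.argv[2]),int(sys.argv[3]))
E
python3 meas.py t6 209 348
```

```text
t6 lines 208.1 346.9 phi 17.2 top 53.0 nose bay x 109.3 z 0.6 [-6.9 -0.4 -0.6] 0.21 theta 12.8
```

Run:
```python
from tilt import *
table([(109.3,.6,17.2,20.5),(110.5,.3,20,20),(110.7,.2,23,19),(110.7,.1,26,18),(110.7,0,28,17.5)])
```

```text
[557.9 195.5  50. ] 0.21 [-6.9 -0.4 -0.6] 17.7333
(109.3, 0.6, 17.2, 20.5) g 17.5 hand 19.5 dp [-0.4 -0.7 -1.1]
(110.5, 0.3, 20, 20) g 18.1 hand 20.2 dp [-0.4 -0.   0.6]
(110.7, 0.2, 23, 19) g 18.5 hand 20.6 dp [-0.4 -0.3  2.3]
(110.7, 0.1, 26, 18) g 18.7 hand 20.9 dp [-0.4 -0.6  4.2]
(110.7, 0, 28, 17.5) g 18.8 hand 21.0 dp [-0.4 -0.7  5.6]
```

Request:
send_rows(dp=[[0, 0.4, 0.4], [0, 0.8, 0.8], [0, 1.0, 1.3], [0, 1.0, 1.8], [0, 0.9, 2.4], [0, 0.8, 3.0], [0, 0.8, 3.0]], spin=[0, 0, 0, 0, 0, 0, 0], hand=[21, 21, 21, 21, 21, 21, 21])

```text
time: 18.32
eef_pos: [558.7, 195.5, 46.8]
tcp_rot: [0.688, 0.726, -0.001, -0.001]
wrist_force: [-6.5, 0.8, -0.2]
gripper_width: 0.21
```

```bash
python3 meas.py t7 210 348
```

```text
t7 lines 213.5 349.4 phi 20.9 top 52.0 nose bay x 110.7 z -0.3 [-6.4 -0.4 -0.9] 0.211 theta 9.1
```

θ is down to 9° with the nose at x≈110.7 and light force. Continuing.

Request:
send_rows(dp=[[0, -0.1, 0.6], [0, -0.2, 1.2], [0, -0.3, 1.8], [0, -0.4, 2.4], [0, -0.4, 3.0], [0, -0.4, 3.0]], spin=[0, 0, 0, 0, 0, 0], hand=[21, 21.1, 21.2, 21.3, 21.4, 21.4])

```text
time: 18.87
eef_pos: [558.7, 195.6, 45.1]
tcp_rot: [0.688, 0.726, -0.001, -0.001]
wrist_force: [-8.7, -0.9, 4.7]
gripper_width: 0.211
```

```bash
python3 meas.py t8 214 350
```

```text
t8 lines 215.3 350.0 phi 22.6 top 51.8 nose bay x 110.8 z -0.5 [-9.  -1.5  3.4] 0.218 theta 7.4
```

Request:
send_rows(dp=[[0, 0, -0.5], [0, 0, -0.8], [0, 0, -0.8], [0, 0, -0.8]], spin=[0, 0, 0, 0], hand=[22, 22.5, 23, 23])

```text
time: 19.25
eef_pos: [558.9, 195.5, 44.9]
tcp_rot: [0.688, 0.726, -0.001, -0.001]
wrist_force: [-4.9, -0.5, -1.3]
gripper_width: 0.229
```

```bash
python3 meas.py t9 214 349
```

```text
t9 lines 215.8 349.3 phi 23.3 top 51.0 nose bay x 110.6 z -0.5 [-6.5 -0.7 -0.9] 0.228 theta 6.7
```

Request:
send_rows(dp=[[0, -0.1, 0.6], [0, -0.2, 1.2], [0, -0.2, 1.8], [0, -0.3, 2.4], [0, -0.3, 2.4]], spin=[0, 0, 0, 0, 0], hand=[23, 23.3, 23.6, 24, 24])

```text
time: 19.72
eef_pos: [558.8, 195.5, 42.7]
tcp_rot: [0.688, 0.726, -0.001, -0.0]
wrist_force: [-4.7, 0.6, -0.7]
gripper_width: 0.24
```

```bash
python3 meas.py t10 215 350
```

```text
t10 lines 218.6 350.0 phi 25.9 top 50.8 nose bay x 110.7 z -0.0 [-5.3 -0.  -0.6] 0.24 theta 4.1
```

Good, θ≈4°. I'll lower the rest.

Request:
send_rows(dp=[[0, -0.1, 0.6], [0, -0.1, 1.2], [0, -0.2, 1.8], [0, -0.2, 2.4], [0, -0.2, 3.0], [0, -0.2, 3.4], [0, -0.2, 3.4]], spin=[0, 0, 0, 0, 0, 0, 0], hand=[24, 24.3, 24.6, 25, 25.3, 25.6, 25.6])

```text
time: 20.35
eef_pos: [558.5, 195.7, 41.9]
tcp_rot: [0.688, 0.726, -0.0, -0.0]
wrist_force: [-12.2, -1.9, 8.7]
gripper_width: 0.254
```

```bash
python3 meas.py t11 217 350
```

```text
t11 lines 224.1 349.4 phi 30.1 top 47.5 nose bay x 110.5 z 0.8 [-11.9  -2.    8.5] 0.254 theta -0.1
```

The tilt fit now shows the carrier flat (θ≈0), with its straight end about 2.5 mm clear behind the step. Ease up, open and retreat.

Request:
send_rows(dp=[[0, 0, -2], [0, 0, -4], [0, 0, -4], [0, 0, -5], [0, 0, -7], [0, 0, -11], [0, 0, -18], [0, 0, -30], [0, 0, -50], [0, 0, -70], [0, 0, -80], [0, 0, -80]], spin=[0, 0, 0, 0, 0, 0, 0, 0, 0, 0, 0, 0], hand=[25.6, 27, 30, 34, 38, 42, 42, 42, 42, 42, 42, 42])

```text
time: 21.4
eef_pos: [562.9, 196.2, 125.0]
tcp_rot: [0.688, 0.726, 0.005, 0.003]
wrist_force: [0.8, 0.1, 0.6]
gripper_width: 0.424
```

Run:
```python
from plan import *
o=env.observe();print(o["eef_pos"].round(1),o["wrist_force"].round(1),o["gripper_width"],o["time"])
c=cam("wrist");im=env.snapshot("wrist");np.savez("v1.npz",*c);cv2.imwrite("pics/v1.png",im)
O=o3+np.array([-1.95,0,3.4]);F=frame([*O,yaw])
for nm,p in {"bar top L":(56,31,37.5),"bar R":(56,-31,37.5),"plate sL":(2,31,10),"sR":(2,-31,10),"noseL":(110,23,10),"cov hnd":(46,-90,63)}.items():
    print(nm,proj(c,O+F@np.array(p,float)).round(),(O+F@np.array(p,float)).round(1))
v=im.copy()
for p in((0,31,0),(0,-31,0),(0,31,10),(0,-31,10),(96,31,10),(96,-31,10),(56,31,37.5),(56,-31,37.5)):
    cv2.circle(v,tuple(int(k) for k in proj(c,O+F@np.array(p,float)).round()),1,(0,0,255),-1)
s=env.snapshot("scene");t=env.snapshot("top")
cv2.imwrite("pics/v1s.png",s);cv2.imwrite("pics/v1t.png",t)
a=cv2.resize(v[60:420,90:460],(555,540),interpolation=cv2.INTER_CUBIC)
b=np.vstack([cv2.resize(s[185:290,215:325],(240,229)),cv2.resize(t[180:285,185:300],(240,219)),np.zeros((92,240,3),np.uint8)])
cv2.imwrite("pics/v1m.png",np.hstack([a,b]))
```

```text
[562.9 196.2 125. ] [0.8 0.1 0.6] 0.42352739865783534 21.4
bar top L [257. 178.] [550.5 227.8  88.4]
bar R [259. 256.] [553.8 165.9  88.4]
plate sL [222. 166.] [517.5 226.1  37.6]
sR [226. 232.] [520.8 164.2  37.6]
noseL [342. 189.] [611.4 223.1  91.6]
cov hnd [232. 334.] [535.6 105.9 105.5]
```

View pics/v1m.png

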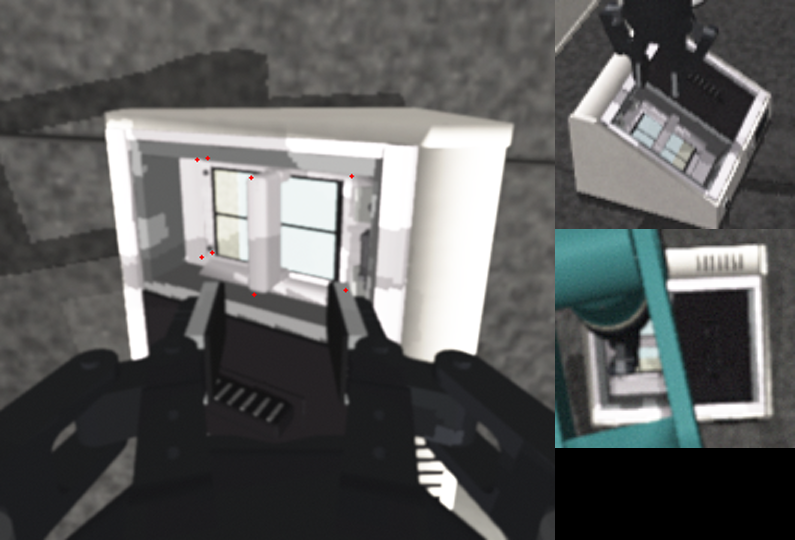

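The view shows the carrier lying in the bay: nose edge beneath the clips at (365,190) and (365,255), straight end next to the white step at about x=205, and the arm clear. I'll verify its height and tilt numerically from the dark frame lines and the bar.

```bash
cat > seat.py <<'E'
from ang import *
from scipy.optimize import least_squares
def seat(n,obs):
    c=L(n+".npz");O=o3+np.array([-1.95,0,3.4]);F=frame([*O,yaw])
    def res(v):
        p=np.radians(-v[2]);r=[] # theta>0: straight end high
        for lx,lz,row,colm in obs:
            q=np.array([v[0]+lx*np.cos(p)-lz*np.sin(p),v[1]+lx*np.sin(p)+lz*np.cos(p)])
            a,b=[proj(c,O+F@np.array([q[0],y,q[1]])) for y in(-20,20)];t=(row-a[1])/(b[1]-a[1]);r.append((a+t*(b-a))[0]-colm)
        return r
    s=least_squares(res,[56,0,0]);print("origin x %.1f z %.1f theta %.1f"%tuple(s.x),"res",np.round(s.fun,1))
    s2=least_squares(lambda v:res([v[0],0,0]),[56]);print("flat fit x %.1f"%s2.x[0],np.round(s2.fun,1))
if __name__=="__main__":
    g=cv2.cvtColor(cv2.imread("pics/v1.png"),6)
    for r in(190,205,225):print(r,190,g[r-1:r+2,190:350:1].mean(0).astype(int).tolist())
E
python3 seat.py
```

```text
190 190 [95, 95, 94, 94, 95, 94, 94, 94, 95, 94, 94, 95, 94, 94, 95, 94, 94, 94, 94, 96, 124, 180, 220, 230, 230, 230, 230, 230, 229, 228, 228, 227, 227, 227, 228, 229, 230, 232, 232, 232, 217, 149, 80, 135, 215, 235, 235, 234, 235, 235, 234, 233, 235, 237, 237, 237, 236, 234, 237, 244, 245, 244, 243, 237, 218, 210, 219, 223, 225, 228, 230, 232, 232, 233, 235, 234, 229, 217, 202, 192, 189, 189, 189, 189, 189, 188, 195, 220, 237, 243, 243, 243, 243, 243, 243, 243, 243, 243, 243, 243, 243, 243, 243, 243, 243, 243, 243, 243, 243, 243, 243, 243, 243, 243, 243, 243, 244, 244, 245, 245, 245, 245, 243, 229, 151, 64, 29, 42, 123, 222, 249, 252, 251, 241, 213, 196, 210, 225, 207, 180, 166, 154, 147, 146, 146, 146, 147, 153, 162, 165, 154, 123, 103, 146, 236, 255, 255, 255, 255, 255]
205 190 [120, 127, 133, 136, 137, 139, 140, 141, 141, 132, 112, 98, 94, 94, 94, 94, 94, 94, 94, 93, 96, 124, 179, 219, 229, 230, 230, 230, 230, 229, 229, 228, 227, 227, 228, 227, 226, 228, 230, 231, 228, 197, 124, 82, 144, 204, 224, 225, 225, 221, 213, 206, 199, 193, 190, 185, 175, 165, 163, 166, 164, 162, 155, 14
[... 549 characters left out ...]
8, 86, 85, 83, 82, 80, 80, 91, 131, 175, 193, 194, 195, 195, 194, 194, 195, 195, 193, 193, 193, 186, 160, 122, 98, 104, 129, 133, 90, 69, 126, 181, 201, 204, 204, 202, 201, 200, 201, 202, 203, 204, 204, 204, 223, 240, 245, 244, 242, 235, 207, 186, 186, 188, 191, 194, 196, 198, 199, 200, 200, 197, 188, 176, 168, 164, 163, 164, 164, 163, 163, 176, 212, 236, 242, 242, 243, 242, 242, 243, 242, 243, 243, 243, 243, 243, 242, 243, 243, 243, 242, 243, 244, 244, 244, 244, 244, 244, 244, 245, 244, 244, 245, 245, 245, 245, 241, 206, 124, 55, 37, 77, 180, 239, 241, 233, 228, 221, 205, 194, 192, 192, 192, 192, 179, 139, 96, 86, 91, 92, 91, 96, 98, 96, 95, 100, 139, 198, 227, 232, 232, 231, 231, 231, 229]
```

Run:
```python
from seat import *
print(la,lb)
seat("v1",[(la,10,205,233),(lb,10,205,316),(0,37.5,205,261),(la,10,225,234),(lb,10,225,315),(0,37.5,225,261.5)])
seat("v1",[(la,10,190,232),(lb,10,190,316.3),(0,37.5,190,260.5)])
```

```text
-44.294953894352396 34.38398034189567
origin x 53.2 z -5.6 theta 3.2 res [ 0.1 -0.1  0.1 -0.1  0.1 -0.1]
flat fit x 57.3 [ 1.   0.9 -1.6  0.8  0.9 -1.8]
origin x 53.2 z -5.0 theta 3.2 res [ 0. -0.  0.]
flat fit x 57.0 [ 1.1  0.8 -1.7]
```

Run:
```python
from seat import *
c=cam("wrist");im=env.snapshot("wrist");np.savez("v2.npz",*cam("wrist"));cv2.imwrite("pics/v2.png",im);c=L("v2.npz")
o=env.observe();print(o["eef_pos"].round(1),abs(o["joint_vel"]).max().round(3))
g=cv2.cvtColor(im,6);print(g[204:207,195:270].mean(0).astype(int).tolist());print(g[204:207,305:325].mean(0).astype(int).tolist())
O=o3+np.array([-1.95,0,3.4]);F=frame([*O,yaw])
def cr(x,z,row=205):
    a,b=[proj(c,O+F@np.array([x,y,z])) for y in(-20,20)];t=(row-a[1])/(b[1]-a[1]);return round(float((a+t*(b-a))[0]),1)
print("stepnear",cr(-20,6),"edge",cr(0,6))
for nm,xc,z0,th in(("flat54",54,0,0),("flat57",57,0,0),("onstep 53.5",53.5,3,3.2),("onstep 50",50,3,3.2)):
    p=np.radians(-th);h=lambda lx,lz:cr(xc+lx*np.cos(p)-lz*np.sin(p),z0+lx*np.sin(p)+lz*np.cos(p))
    print(nm,"straight end",h(-54,10),"line",h(la,10),"barL",h(-6,37),"bar",h(0,37.5),"nose line",h(lb,10))
```

```text
[558.8 195.3 118.4] 0.012
[94, 96, 97, 100, 106, 112, 119, 116, 104, 94, 93, 93, 93, 93, 93, 93, 93, 93, 92, 97, 135, 194, 223, 228, 228, 229, 228, 228, 228, 227, 226, 225, 225, 226, 226, 224, 227, 228, 230, 230, 211, 140, 71, 111, 173, 194, 192, 189, 185, 176, 166, 159, 154, 152, 153, 150, 144, 142, 149, 163, 170, 169, 166, 167, 175, 195, 212, 219, 222, 225, 228, 229, 230, 231, 232]
[241, 242, 242, 242, 242, 242, 242, 242, 242, 242, 242, 242, 242, 240, 223, 148, 61, 25, 33, 92]
stepnear 213.5 edge 230.1
flat54 straight end 227.3 line 235.9 barL 254.9 bar 261.4 nose line 320.4
flat57 straight end 229.9 line 238.6 barL 258.3 bar 265.0 nose line 324.2
onstep 53.5 straight end 223.0 line 232.1 barL 254.2 bar 261.1 nose line 319.9
onstep 50 straight end 220.0 line 228.9 barL 250.2 bar 257.0 nose line 315.4
```

The line spacing (85.3 px observed against 84.5 for flat and 87.8 for on-step) and the line positions match flat-seated against the step at x≈54-55; the bar edge alone is about 3 px off. The flat fit during lowering agrees. Next, locate the cover handle from the two earlier wrist views.

Run:
```python
from seat import *
A,B=L("w6.npz"),L("w7.npz");O=o3+np.array([-1.95,0,3.4]);F=frame([*O,yaw])
for n,c,x0,x1 in(("w6",A,255,325),("w7",B,195,262)):
    im=cv2.cvtColor(cv2.imread(f"pics/{n}.png"),6)[150:190,x0:x1].astype(int)
    m=im>im.min()+18; ys,xs=np.nonzero(m);print(n,"rows>thr",[(r+150,int(m[r].sum()),int(np.nonzero(m[r])[0].min()+x0),int(np.nonzero(m[r])[0].max()+x0)) for r in range(40) if m[r].any()])
    print("pred ridge top ends L-edge",[proj(c,O+F@np.array(p,float)).round() for p in((16,-85,63),(76,-85,63),(16,-95,63),(76,-95,63),(16,-85,43),(76,-85,43))])
print(tri([ray(A,(290,167)),ray(B,(227.5,166.4))]),O+F@np.array([46,-90,63.]))
```

```text
w6 rows>thr [(165, 4, 268, 271), (166, 16, 265, 291), (167, 27, 264, 299), (168, 29, 265, 314), (169, 22, 278, 314), (170, 12, 293, 313), (171, 4, 301, 311), (177, 1, 265, 265), (178, 2, 271, 272), (179, 3, 271, 279), (180, 2, 293, 294), (181, 1, 301, 301), (182, 1, 309, 309), (189, 70, 255, 324)]
pred ridge top ends L-edge [array([251., 167.]), array([306., 172.]), array([252., 177.]), array([305., 183.]), array([262., 164.]), array([314., 169.])]
w7 rows>thr [(164, 4, 209, 212), (165, 15, 204, 223), (166, 30, 203, 236), (167, 40, 203, 250), (168, 31, 210, 250), (169, 18, 229, 249), (170, 7, 235, 245), (171, 1, 243, 243), (177, 1, 211, 211), (178, 1, 217, 217), (179, 3, 229, 231), (180, 2, 236, 237), (181, 2, 243, 244), (189, 67, 195, 261)]
pred ridge top ends L-edge [array([191., 167.]), array([239., 171.]), array([192., 176.]), array([240., 182.]), array([205., 164.]), array([251., 168.])]
(array([547.8527857 , 113.09290215, 101.66801861]), [0.11884355467575562, 0.11884355467575573]) [535.56402527 105.87108565 105.45960044]
```

```bash
cat > cov.py <<'E'
from seat import *
O=o3+np.array([-1.95,0,3.4]);F=frame([*O,yaw])
def show(pts):
    o=env.observe();e=o["eef_pos"];T=R.from_quat(o["tcp_rot"]).as_matrix();print(e.round(1),round(o["gripper_width"],3),o["wrist_force"].round(1),o["time"])
    print("tip bay",(F.T@(e+[0,0,34]-O)).round(1))
    for p in pts:
        t=O+F@np.array(p,float)-[0,0,34];print(p,t.round(1),"dp",(T.T@(t-e)).round(1))
if __name__=="__main__":
    show([(52,-118,90),(52,-118,53),(52,-60,53),(52,-16,53)])
E
python3 cov.py
```

```text
[558.8 195.3 118.4] 0.416 [ 0.2 -0.4 -1.4] 21.6
tip bay [93.7 -2.  89.6]
(52, -118, 90) [528.8  77.5  97.8] dp [-116.   -36.2   20.6]
(52, -118, 53) [547.2  78.5  65.8] dp [-116.   -17.7   52.6]
(52, -60, 53) [544.1 136.4  65.8] dp [-58.  -17.7  52.6]
(52, -16, 53) [541.8 180.3  65.8] dp [-14.  -17.7  52.6]
```

Request:
send_rows(dp=[[-10, -2, -10], [-35, -5, -15], [-65, -9, -15], [-92, -13, -10], [-110, -17, 0], [-116, -17.7, 10], [-116, -17.7, 22], [-116, -17.7, 34], [-116, -17.7, 43], [-116, -17.7, 49], [-116, -17.7, 49], [-116, -17.7, 49]], spin=[0, 0, 0, 0, 0, 0, 0, 0, 0, 0, 0, 0], hand=[40, 30, 20, 10, 0, 0, 0, 0, 0, 0, 0, 0])

```text
time: 22.6
eef_pos: [547.5, 79.5, 70.1]
tcp_rot: [0.688, 0.726, -0.0, -0.0]
wrist_force: [0.4, 0.1, 0.5]
gripper_width: -0.002
```

```bash
python3 cov.py
```

```text
[547.5  79.5  70.1] -0.002 [0.4 0.1 0.5] 22.6
tip bay [  54.5 -116.9   56.6]
(52, -118, 90) [528.8  77.5  97.8] dp [ -1.  -18.9 -27.7]
(52, -118, 53) [547.2  78.5  65.8] dp [-1.1 -0.4  4.3]
(52, -60, 53) [544.1 136.4  65.8] dp [56.9 -0.3  4.3]
(52, -16, 53) [541.8 180.3  65.8] dp [100.9  -0.3   4.3]
```

Request:
send_rows(dp=[[0, 0, 2], [2, 0, 4], [5, 0, 4], [8, 0, 4], [11, 0, 4], [14, 0, 4], [17, 0, 4], [20, 0, 4], [20, 0, 4]], spin=[0, 0, 0, 0, 0, 0, 0, 0, 0], hand=[0, 0, 0, 0, 0, 0, 0, 0, 0])

```text
time: 23.35
eef_pos: [546.9, 99.2, 67.0]
tcp_rot: [0.688, 0.726, 0.0, 0.0]
wrist_force: [0.4, -1.4, 0.4]
gripper_width: -0.001
```

Request:
send_rows(dp=[[4, 0, 0], [9, 0, 0], [15, 0, 0], [21, 0, 0], [27, 0, 0], [33, 0, 0], [39, 0, 0], [45, 0, 0], [50, 0, 0], [50, 0, 0]], spin=[0, 0, 0, 0, 0, 0, 0, 0, 0, 0], hand=[0, 0, 0, 0, 0, 0, 0, 0, 0, 0])

```text
time: 24.18
eef_pos: [543.9, 150.2, 66.6]
tcp_rot: [0.688, 0.726, 0.0, -0.0]
wrist_force: [-0.8, 0.3, 0.4]
gripper_width: 0.002
```

```bash
python3 cov.py
```

```text
[543.9 150.2  66.6] 0.002 [-0.8  0.3  0.4] 24.1833
tip bay [ 52.8 -46.2  53.4]
(52, -118, 90) [528.8  77.5  97.8] dp [-71.8 -19.  -31.4]
(52, -118, 53) [547.2  78.5  65.8] dp [-71.8  -0.5   0.7]
(52, -60, 53) [544.1 136.4  65.8] dp [-13.8  -0.5   0.7]
(52, -16, 53) [541.8 180.3  65.8] dp [30.2 -0.4  0.8]
```

Run:
```python
from cov import *
c=cam("wrist");im=env.snapshot("wrist");np.savez("c1.npz",*c);cv2.imwrite("pics/c1.png",im);g=cv2.cvtColor(im,6)
for x in(20,80,105):
    for y in(38,0,-15,-30,-47,-70,-100):
        u,v=proj(c,O+F@np.array([x,y,43.]));u,v=int(round(u)),int(round(v))
        print((x,y),(u,v),int(g[max(v-1,0):v+2,u-1:u+2].mean()) if 1<u<558 and 0<=v<418 else None,end="; ")
    print()
```

```text
(20, 38) (229, 97) 88; (20, 0) (231, 169) 16; (20, -15) (232, 195) 16; (20, -30) (233, 220) 38; (20, -47) (235, 246) 13; (20, -70) (236, 280) 15; (20, -100) (237, 320) 17; 
(80, 38) (341, 93) 135; (80, 0) (335, 181) 26; (80, -15) (333, 211) 26; (80, -30) (331, 240) 14; (80, -47) (329, 271) 14; (80, -70) (327, 310) 17; (80, -100) (324, 355) 17; 
(105, 38) (404, 90) 135; (105, 0) (392, 187) 26; (105, -15) (388, 220) 26; (105, -30) (384, 252) 16; (105, -47) (380, 285) 13; (105, -70) (375, 326) 17; (105, -100) (369, 374) 18;
```

The cover has followed: its black plate now spans bay y=0. Continuing to the detent.

Request:
send_rows(dp=[[3, 0, 0], [7, 0, 0], [11, 0, 0], [15, 0, 0], [19, 0, 0], [22, 0, 0], [25, 0, 0], [27, 0, 0], [29, 0, 0], [30.5, 0, 0], [31.5, 0, 0], [31.5, 0, 0]], spin=[0, 0, 0, 0, 0, 0, 0, 0, 0, 0, 0, 0], hand=[0, 0, 0, 0, 0, 0, 0, 0, 0, 0, 0, 0])

```text
time: 25.23
eef_pos: [542.1, 179.7, 66.4]
tcp_rot: [0.688, 0.726, -0.001, 0.0]
wrist_force: [-1.3, -4.5, -1.4]
gripper_width: -0.002
```

```bash
cat > ce.py <<'E'
from cov import *
import sys
def cedge(n):
    c=cam("wrist");im=env.snapshot("wrist");np.savez(n+".npz",*c);cv2.imwrite(f"pics/{n}.png",im);g=cv2.cvtColor(im,6)
    for x in(0,30,60,90):
        r=[]
        for y in np.arange(10,60,1.):
            u,v=proj(c,O+F@np.array([x,y,43.]));u,v=int(round(u)),int(round(v));r.append(int(g[v,u-1:u+2].mean()) if 1<u<558 and 0<=v<420 else -1)
        i=next((i for i,k in enumerate(r) if k>60),None);print(x,"edge y",None if i is None else 10+i,r[20:50])
cedge(sys.argv[1]);show([])
E
python3 ce.py c2
```

```text
0 edge y 43 [16, 17, 17, 17, 16, 16, 17, 16, 17, 17, 16, 16, 47, 84, 78, 78, 153, 175, 174, 175, 174, 160, 155, 146, 137, 127, 123, 117, 110, 59]
30 edge y 43 [16, 16, 16, 16, 16, 17, 16, 16, 17, 16, 16, 17, 32, 78, 84, 89, 151, 175, 175, 175, 174, 147, 137, 130, 121, 113, 110, 113, 115, 67]
60 edge y 43 [17, 17, 17, 17, 16, 16, 16, 19, 23, 23, 21, 19, 46, 121, 132, 127, 176, 218, 245, 244, 244, 206, 124, 116, 111, 108, 111, 116, 117, 75]
90 edge y 43 [27, 27, 27, 27, 27, 27, 26, 27, 26, 26, 27, 25, 38, 122, 132, 118, 190, 246, 245, 246, 246, 235, 126, 111, 107, 110, 114, 115, 117, 81]
[542.1 179.7  66.4] 0.002 [-0.9 -3.9 -0.8] 25.2833
tip bay [ 52.5 -16.7  53.4]
```

The cover edge is at bay y≈+43, meaning shut. One firmer nudge will confirm it is against the stop.

Request:
send_rows(dp=[[1, 0, 0], [2, 0, 0], [3, 0, 0], [4, 0, 0], [4, 0, 0], [4, 0, 0]], spin=[0, 0, 0, 0, 0, 0], hand=[0, 0, 0, 0, 0, 0])

```text
time: 25.78
eef_pos: [542.1, 179.6, 66.5]
tcp_rot: [0.689, 0.725, -0.004, 0.003]
wrist_force: [-1.3, -13.2, 0.6]
gripper_width: -0.001
```

Request:
send_rows(dp=[[-6, 0, 0], [-14, 0, 0], [-22, 0, 0], [-24, 0, -10], [-26, 0, -35], [-28, 0, -70], [-30, 0, -105], [-30, 0, -130], [-30, 0, -140], [-30, 0, -140]], spin=[0, 0, 0, 0, 0, 0, 0, 0, 0, 0], hand=[0, 0, 0, 0, 0, 0, 0, 0, 0, 0])

```text
time: 26.62
eef_pos: [545.6, 154.8, 211.3]
tcp_rot: [0.688, 0.726, 0.004, 0.002]
wrist_force: [-0.6, 0.4, 0.2]
gripper_width: -0.002
```

```bash
python3 ce.py c3
python3 - <<'E'
from h import *
t=env.snapshot("top");s=env.snapshot("scene");cv2.imwrite("pics/endt.png",t);cv2.imwrite("pics/ends.png",s)
a=cv2.imread("pics/top0.png");b=cv2.imread("pics/scene0.png")
for n,p,q,B in(("top",a,t,{"white":(320,150,350,190),"beaker":(138,260,168,290),"amber":(120,210,150,240)}),("scene",b,s,{"white":(240,160,268,200),"beaker":(255,300,285,340),"amber":(198,294,228,336)})):
    for k,(x0,y0,x1,y1) in B.items():print(n,k,float(cv2.absdiff(p,q)[y0:y1,x0:x1].mean().round(1)))
E
```

```text
0 edge y 42 [28, 28, 28, 28, 28, 28, 27, 28, 28, 27, 31, 50, 85, 111, 117, 141, 195, 229, 234, 234, 229, 222, 215, 217, 222, 212, 191, 173, 157, 133]
30 edge y 41 [28, 27, 28, 27, 28, 28, 29, 28, 27, 28, 28, 73, 112, 126, 128, 159, 211, 232, 235, 235, 233, 227, 194, 190, 190, 180, 170, 168, 162, 142]
60 edge y 41 [42, 42, 42, 41, 42, 42, 42, 42, 41, 42, 47, 79, 138, 182, 189, 235, 255, 255, 255, 255, 255, 255, 217, 190, 173, 165, 167, 171, 156, 119]
90 edge y 42 [41, 42, 42, 41, 42, 41, 42, 41, 42, 41, 41, 51, 153, 180, 178, 188, 243, 255, 255, 255, 255, 246, 196, 164, 159, 162, 168, 170, 167, 151]
[544.4 154.5 208.1] 0.001 [-0.8 -0.1  0. ] 26.6667
tip bay [124.2 -41.9 175.6]
top white 4.6
top beaker 3.3
top amber 4.2
scene white 12.0
scene beaker 1.8
scene amber 2.4
```

The cover didn't move under 13 N, so it is against its stop, and it stayed shut after the arm withdrew. The bystanders are unchanged in the top view. Handing in.

```bash
python3 -c "
from bench import env
o=env.observe();print(o['time'],o['wrist_force']);print(env.close_job())"
```

```text
26.7667 [ 0.1633928   0.51282293 -0.67042313]
the job is handed in; nothing more can be done
None
```

I put the slide carrier into the bay, let go of it, and slid the light cover fully shut. I handed the job in at 26.8 s, with the arm touching nothing.

**How I did it:** The tool can only point down. I put the nose under the clips with the carrier level, then let the handle bar tilt inside a slightly opened grip until the straight end was down behind the step. I then pushed the cover by its ridge with the fingers closed.

**Last checks:**
- **Carrier seating:** The tilt measured during lowering reached 0° to the bay floor. After release, the marks on the carrier best matched lying flat against the step, at bay x of about 54–55 mm. I did not measure the switch angle, only felt about 2 N of its spring during insertion.
- **Cover:** Its edge was at about +43 mm (the shut position). It did not move under a further 13 N push, and read 41–42 mm after the arm withdrew.
- **Forces:** The highest wrist reading I saw with the carrier against the scanner was about 17 N.
- **Bottles and beaker:** All three looked unchanged in the top view.

**What disagreed:**
- **Finger length:** The real fingertips ended about 34 mm short of the reported TCP, so the first two grasps closed on nothing.
- **Bay floor height:** It was about 4 mm higher than my camera fit.
- **Seating checks:** In the first image after release, a free fit gave a tilt of about 3°, but it also put the carrier below the floor, so I discounted it. In the second, the handle bar's edge was about 3 pixels off the flat prediction.
- **White bottle:** Its patch in the side view changed more than the others. I put that down to the arm or its shadow and did not confirm it.

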